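# Drop-test coated blocks on an x-y stage tester

## Task

Drop-test every painted block that is here: pull the tester's carrier out towards you and lay the blocks flat in its pockets, painted face up; then, lightest coat first (white, ochre, brown) so that no dark paint is carried onto a light coat, slide the carrier until the fixed nose points into the ring on the block, press the red button so that the lever drops, and lift the lever until it catches before you move the carrier on. When all are tested, pull the carrier fully out to its front stop and lay the blocks side by side in the grey tray, flat on its floor and painted face up. Leave the lever caught up and the dropper bottles alone.

Things in the scene. Friction and masses are not known exactly. Their poses are not given: they have to be found in the camera images.
- block_white: test block: aluminium, 70 x 40 x 18 mm, 0.13 kg, its top face painted white; origin at the centre of its underside, x along its 70 mm length, z up through the painted face. May be absent
- block_ochre: the same block painted ochre (mustard yellow). May be absent
- block_brown: the same block painted dark brown. May be absent
- ring_white (a point): centre of the ring (14 mm across, dark ink, dot in its centre) drawn on the white block's painted face, 12 mm from the block's centre along its +x, 18 mm above its underside
- ring_ochre (a point): the same on the ochre block, 10 mm from the centre along its -x
- ring_brown (a point): the same (pale ink) on the brown block, 4 mm from the centre along its +x
- tester: the coating tester, fixed: grey base 330 x 200 mm, blue column at the far end, blue arm 94 to 118 mm above the table. Origin on the table straight under the nose; x from nose to column (away from the robot), y left, z up; the slides run along them. Base from x = -185 to 145 mm. The grey button box left of the arm: x -19 to 37, y 20 to 112, height 94 to 122 mm
- nose_tip (a point): tip of the brass nose that points straight down from the arm: the fixed pointer, 13 mm behind the arm's front face and in the middle of its 44 mm width, 78 mm above the table, 6 mm above the painted faces of seated blocks
- cross_slide (a joint): m, lower slide of the x-y stage: 0 = carrier pulled fully out to the front stop (towards the robot), grows to 0.125 along the tester's +x. At 0.100 the pocket centres are level with the nose. Holds where it is left; friction about 1.5 N
- carrier (a joint): m, upper slide: 0 = middle pocket in line with the nose, grows along the tester's +y (left), -0.080 to 0.080. Holds where it is left; friction about 1.5 N
- carrier_grip (a point): middle of the carrier's black upright grip post (22 mm thick, standing 58 to 102 mm above the table, this point at 85 mm); 110 mm in front (tester -x) of the middle pocket's centre. Pinch it from above and shift it level to move the carrier both ways
- pocket_1 (a point): centre of the floor of the carrier's left pocket, 54 mm above the table. It takes one block lengthwise along the tester's x, either way round, painted face up; 74 x 44 mm between corner angles 7 mm high, open at mid-side for fingers (a seated block's top is 72 mm above the table). Carrier plate 100 mm (x) by 226 mm (y)
- pocket_2 (a point): the same, middle pocket, 68 mm to the right of pocket_1
- pocket_3 (a point): the same, right pocket, 68 mm to the right of pocket_2
- tray: grey plastic tray for tested blocks, fixed to the right of the tester: 260 mm (its x) by 130 mm (its y), walls 3 mm thick and 22 mm high, floor 3 mm; origin under its centre. It has room for three blocks side by side, 70 mm apart along its x, each lying along its y
- drop_lever (a joint): rad, drop lever on top of the arm: 0 = dropped on the striker, level; about 0.44 = held up by the catch; 0.62 = upper stop. Lifted past 0.46 it clicks over the spring catch and stays up; takes 2 to 4 N at the grip. Its hinge lies along the tester's y, 95 mm behind the nose and 136 mm above the table
- lever_grip (a point): centre of the lever's red grip, a disc 28 mm across, 18 mm wide along the tester's y, above the lever's free end. Lever down: 105 mm before and 30 mm above the hinge (10 mm before the nose, 166 mm above the table); caught: 13 mm behind the nose, 208 mm high. Pinch it across its width from above; it turns between the fingers as the lever swings
- test_button (a joint): m, the red test button: 0 = out, 0.008 = fully pressed straight down; past about 0.006 it frees the lever, which drops at once. About 3 N; springs back
- button_top (a point): centre of the red button's top (28 mm across), on the grey box to the left of the arm: 4 mm behind and 88 mm left of the nose, 148 mm above the table. The raised lever's grip stands beside it, up to 221 mm above the table
- dropper_yellow: bystander: dropper bottle with yellow label, 33 mm across, 85 mm tall; leave it alone
- dropper_blue: bystander: dropper bottle with blue cap, 33 mm across, 85 mm tall; leave it alone
- dropper_red: bystander: dropper bottle with white cap and red label, 33 mm across, 85 mm tall; leave it alone
There are look-alikes about, which are no part of the job. What is shaped like the block_white but blue is not meant.

How it is judged:
On the way, in this order (a step that is already met when the one before it is completed fails the run):
1. the white block seated in a pocket and still, its ring under the nose (6 mm), the lever up (its grip 151 mm above the block's underside: 0.41 rad) (horizontal distance between ring_white and nose_tip below 0.006 m and ((horizontal distance between block_white and pocket_1 below 0.006 m and z of block_white in the frame of pocket_1 below 0.004 m) or (horizontal distance between block_white and pocket_2 below 0.006 m and z of block_white in the frame of pocket_2 below 0.004 m) or (horizontal distance between block_white and pocket_3 below 0.006 m and z of block_white in the frame of pocket_3 below 0.004 m)) and angle between block_white's own z axis and vertical below 0.06 rad and linear speed of block_white below 0.01 m/s and z of lever_grip in the frame of block_white above 0.151 m), for 0.2 s.
2. the lever dropped (grip under 116.5 mm above the block's underside: 0.04 rad) with the white block's ring still under the nose (7 mm) (horizontal distance between ring_white and nose_tip below 0.007 m and ((horizontal distance between block_white and pocket_1 below 0.006 m and z of block_white in the frame of pocket_1 below 0.004 m) or (horizontal distance between block_white and pocket_2 below 0.006 m and z of block_white in the frame of pocket_2 below 0.004 m) or (horizontal distance between block_white and pocket_3 below 0.006 m and z of block_white in the frame of pocket_3 below 0.004 m)) and z of lever_grip in the frame of block_white below 0.1165 m), for 0.2 s.
3. the lever lifted back up with the white block still under the nose (10 mm) (horizontal distance between ring_white and nose_tip below 0.01 m and z of lever_grip in the frame of block_white above 0.151 m), for 0.2 s.
4. the ochre block seated in a pocket and still, its ring under the nose (6 mm), the lever up (its grip 151 mm above the block's underside: 0.41 rad) (horizontal distance between ring_ochre and nose_tip below 0.006 m and ((horizontal distance between block_ochre and pocket_1 below 0.006 m and z of block_ochre in the frame of pocket_1 below 0.004 m) or (horizontal distance between block_ochre and pocket_2 below 0.006 m and z of block_ochre in the frame of pocket_2 below 0.004 m) or (horizontal distance between block_ochre and pocket_3 below 0.006 m and z of block_ochre in the frame of pocket_3 below 0.004 m)) and angle between block_ochre's own z axis and vertical below 0.06 rad and linear speed of block_ochre below 0.01 m/s and z of lever_grip in the frame of block_ochre above 0.151 m), for 0.2 s.
5. the lever dropped (grip under 116.5 mm above the block's underside: 0.04 rad) with the ochre block's ring still under the nose (7 mm) (horizontal distance between ring_ochre and nose_tip below 0.007 m and ((horizontal distance between block_ochre and pocket_1 below 0.006 m and z of block_ochre in the frame of pocket_1 below 0.004 m) or (horizontal distance between block_ochre and pocket_2 below 0.006 m and z of block_ochre in the frame of pocket_2 below 0.004 m) or (horizontal distance between block_ochre and pocket_3 below 0.006 m and z of block_ochre in the frame of pocket_3 below 0.004 m)) and z of lever_grip in the frame of block_ochre below 0.1165 m), for 0.2 s.
6. the lever lifted back up with the ochre block still under the nose (10 mm) (horizontal distance between ring_ochre and nose_tip below 0.01 m and z of lever_grip in the frame of block_ochre above 0.151 m), for 0.2 s.
7. the brown block seated in a pocket and still, its ring under the nose (6 mm), the lever up (its grip 151 mm above the block's underside: 0.41 rad) (horizontal distance between ring_brown and nose_tip below 0.006 m and ((horizontal distance between block_brown and pocket_1 below 0.006 m and z of block_brown in the frame of pocket_1 below 0.004 m) or (horizontal distance between block_brown and pocket_2 below 0.006 m and z of block_brown in the frame of pocket_2 below 0.004 m) or (horizontal distance between block_brown and pocket_3 below 0.006 m and z of block_brown in the frame of pocket_3 below 0.004 m)) and angle between block_brown's own z axis and vertical below 0.06 rad and linear speed of block_brown below 0.01 m/s and z of lever_grip in the frame of block_brown above 0.151 m), for 0.2 s.
8. the lever dropped (grip under 116.5 mm above the block's underside: 0.04 rad) with the brown block's ring still under the nose (7 mm) (horizontal distance between ring_brown and nose_tip below 0.007 m and ((horizontal distance between block_brown and pocket_1 below 0.006 m and z of block_brown in the frame of pocket_1 below 0.004 m) or (horizontal distance between block_brown and pocket_2 below 0.006 m and z of block_brown in the frame of pocket_2 below 0.004 m) or (horizontal distance between block_brown and pocket_3 below 0.006 m and z of block_brown in the frame of pocket_3 below 0.004 m)) and z of lever_grip in the frame of block_brown below 0.1165 m), for 0.2 s.
9. the lever lifted back up with the brown block still under the nose (10 mm) (horizontal distance between ring_brown and nose_tip below 0.01 m and z of lever_grip in the frame of block_brown above 0.151 m), for 0.2 s.
At the end, for the whole second after the job is handed in: every block present lies flat on the tray's floor, painted face up (underside under 10 mm above the table, tilt under 0.1 rad, centre inside the tray) and at rest, the lever is caught up (joint over 0.41 rad) and the carrier is at its front stop (cross_slide under 8 mm) (x of block_white in the frame of tray between -0.12 and 0.12 m and y of block_white in the frame of tray between -0.06 and 0.06 m and z of each of block_white, block_ochre, block_brown in the frame of tray below 0.01 m and angle between each of block_white, block_ochre, block_brown's own z axis and vertical below 0.1 rad and linear speed of each of block_white, block_ochre, block_brown below 0.02 m/s and x of block_ochre in the frame of tray between -0.12 and 0.12 m and y of block_ochre in the frame of tray between -0.06 and 0.06 m and x of block_brown in the frame of tray between -0.12 and 0.12 m and y of block_brown in the frame of tray between -0.06 and 0.06 m and value of joint drop_lever above 0.41 rad and value of joint cross_slide below 0.008 m); the robot touches nothing.
It fails at once if the dropper_yellow is shifted or knocked over (over 30 mm, or tilted) (distance of dropper_yellow from where it was at the start of the episode above 0.03 m or angle between dropper_yellow's own z axis and vertical above 0.5 rad).
It fails at once if the dropper_blue is shifted or knocked over (over 30 mm, or tilted) (distance of dropper_blue from where it was at the start of the episode above 0.03 m or angle between dropper_blue's own z axis and vertical above 0.5 rad).
It fails at once if the dropper_red is shifted or knocked over (over 30 mm, or tilted) (distance of dropper_red from where it was at the start of the episode above 0.03 m or angle between dropper_red's own z axis and vertical above 0.5 rad).
Of block_white, block_ochre, block_brown only 2 to 3 are there at a start; the rules pass over those that are not, and their reading is None.
At some moment in a run one of block_white, block_ochre, block_brown may be knocked a few centimetres aside while the robot is not near it.
Once in a run the grip may slacken for a moment while it holds something.
It also fails if it takes over 210 s, if anything falls off the work surface, if the arm or the gripper's body presses on something with over 40 N, if the wrist force passes 120 N, or if a joint passes its speed limit or range.

## Robot

A 6-joint arm with a two-finger parallel gripper is mounted at the origin on a cart in front of the work surface, level with it; the furniture and walls round the work are solid. World frame = base frame: x ahead of the robot, y to its left, z up, the work surface at z = 0. Lengths are in m, angles in rad, forces in N, time in s.
With the tool pointing down it reaches from about 0.425 to 0.95 m from the base axis. Payload 3.5 kg.
Tool frame: the origin (TCP) lies midway between the tips of the shut fingers; the grasp point (between the pads) lies 19 mm behind it; z points along the fingers, y is the direction in which the jaws open and shut (so a half turn about z gives the same grasp; the last joint's range is limited). The gripper opens to 85 mm and grips with 20 to 120 N. Pads are 22 mm wide; open, the fingers measure 114 mm over their backs; the gripper's body (76 mm by 85 mm) begins 54 mm behind the grasp point. The pads swing forward as they close: fully open they stand 13 mm farther back than shut.
Start: joints at [0.981, 0.286, 1.577, -0, 1.279, -0.15], TCP at [0.287, 0.611, 0.231] pointing down, gripper open.
Joint ranges: [-2.77, 2.77], [-0.9, 2.22], [0.21, 2.48], [-1.53, 4.67], [0.24, 2.81], [-2.84, 2.84]. Speed limits (rad/s): [2.79, 2.79, 3.14, 3.14, 3.14, 3.14].

## Interface

Orientations are given as a unit quaternion [x, y, z, w].
In Python, from plant import * gives the robot as it stands.
- The arm moves only by the shell command python3 -m jog 'ROWS' [FORCE]. ROWS is a JSON object of lists of equal length, an entry for each row: "travel": the shift along the world's x, y, z in mm, a list of three; "dr": the turn, a rotation vector about the world's x, y, z in degrees, a list of three; "jaw": the closure in counts, from 0 (fully open) to 255 (shut). In form: {"travel": [[x, y, z], ...], "dr": [[wx, wy, wz], ...], "jaw": [jaw, ...]}. A call has 1 to 5 rows; each row shifts and turns the commanded pose from where the row before left it; what a row does not reach is not made up. A row lasts 1/12 s, in which the tool goes at most 41.7 mm and 7.16 degrees, less where a joint would pass 70% of its speed; a pose out of reach is approached as far as the arm can. A call is refused whole if a number of a shift passes 41.7 or a number of a turn 7.16, either way. A call with a gripper value outside its range is refused whole. The fingers move at their own pace and stop on an object; FORCE is the grip in N (left out, the last holds). Time passes only in rows, so rows that do not move let the fingers close. It gives the time, the measured TCP pose, the force and the opening at its end, in the units of the state.
- get_state(): the state, without advancing time (a new reading comes with each control period).
- read_camera(name): name is "scene" or "top" or "wrist"; returns the picture (384x512x3 uint8, red, green, blue); there is no depth.
- camera_info(name): a dict with "K" (3x3 intrinsics, pixels), "R" (3x3) and "t" (3): a world point X has camera coordinates R X + t; the wrist camera has in their place "mount" (4x4, takes a point from camera to tool coordinates, whose origin is the TCP and whose axes are the flange's). Camera axes: x right, y down, z forward; pixel columns grow to the right and rows downward; lengths in m; the calibration is good to about 2 mm. A picture is of the moment at which its call begins: read the wrist's pose just before it. camera_info takes no time and is no camera call.
- sign_off(): hands the job in, once; it reports no verdict.
The state is a dict: "time": time; "qpos": joint angles; "dq": joint speeds; "joint_efforts": joint torques, N m; "eef_pos": TCP position; "tcp_rot": TCP orientation; "contact_force": force on the tool from outside, world axes, zero at the start; "wrist_torque": the same for the moment, N m; "opening": opening from 0.0 (shut) to 1.0 (fully open).
Only numpy, scipy, OpenCV 4.12 (cv2) and the standard library are available. Lean on these libraries where they do the work, as an engineer would, in place of code of your own. Each camera call takes 0.05 s, during which the arm holds its last target. There are 200 camera calls.

## Working session

There is one attempt and no reset: what is moved stays moved. The work goes in short steps, Python scripts to look and compute and a shell command to move; the robot and the scene stay as the last step left them, time stands still between calls to the robot, and variables do not carry over. Pictures are saved under pics/ and viewed, about 12 in all and at most 16, crops included, and the job is handed in when it is done.

```bash
ls; mkdir -p pics; cat > h.py <<'E'
from plant import *
import numpy as np, cv2
from scipy.spatial.transform import Rotation as Ro
def cam(name, st=None):
    c=camera_info(name); K=np.array(c["K"])
    if "mount" in c:
        st=st or get_state(); M=np.array(c["mount"])
        Rt=Ro.from_quat(st["tcp_rot"]).as_matrix(); 
        Rcw=Rt@M[:3,:3]; o=Rt@M[:3,3]+np.array(st["eef_pos"])
        return K,Rcw,o
    R=np.array(c["R"]);t=np.array(c["t"]); return K,R.T,-R.T@t
def ray(C,u,v,z):
    K,R,o=C; d=R@np.linalg.solve(K,[u,v,1.]); return o+d*(z-o[2])/d[2]
def proj(C,X):
    K,R,o=C; p=K@(R.T@(np.array(X)-o)); return p[:2]/p[2]
def shot(name,fn):
    C=cam(name); im=read_camera(name); cv2.imwrite("pics/"+fn,im[...,::-1]); return C,im
E
python3 - <<'E'
from h import *
for n in("scene","top","wrist"):
    C,im=shot(n,f"{n}0.png"); print(n,C[2].round(3),C[0][0,0],C[1].round(2).tolist())
a=[cv2.imread(f"pics/{n}0.png") for n in("top","scene")]
cv2.imwrite("pics/a.png",cv2.resize(a[0],(800,600)));cv2.imwrite("pics/b.png",cv2.resize(a[1],(800,600)))
print(get_state())
E
```

```text
pics
scene [-0.06  -0.828  0.704] 459.97886546941254 [[0.79, -0.3, 0.54], [-0.62, -0.37, 0.69], [-0.01, -0.88, -0.48]]
top [ 0.489 -0.008  1.311] 403.5044471838478 [[-0.0, -1.0, 0.1], [-1.0, 0.0, 0.0], [-0.0, -0.1, -1.0]]
wrist [0.223 0.64  0.373] 286.6865259268595 [[0.43, 0.87, 0.25], [0.9, -0.41, -0.12], [-0.0, 0.27, -0.96]]
{'time': 0.15, 'qpos': array([ 9.80991753e-01,  2.87009292e-01,  1.57785326e+00,  2.18115029e-05,
        1.27861553e+00, -1.50006237e-01]), 'dq': array([ 0.00065457, -0.0043893 , -0.00453183, -0.00080373, -0.00307948,
       -0.00064131]), 'joint_efforts': array([ 6.40473063e-04, -4.06601822e+01, -2.93140858e+01, -1.31602797e-04,
        3.96849719e-03, -2.40516744e-05]), 'eef_pos': array([0.28706623, 0.61034208, 0.23022673]), 'tcp_rot': array([ 2.18134199e-01,  9.75918328e-01, -8.75174249e-04, -3.50550606e-04]), 'contact_force': array([ 0.61831044,  0.82107324, -0.27933988]), 'wrist_torque': array([-0.02806365, -0.02342388,  0.02060653]), 'opening': 0.9974450043267401}
```

View pics/a.png

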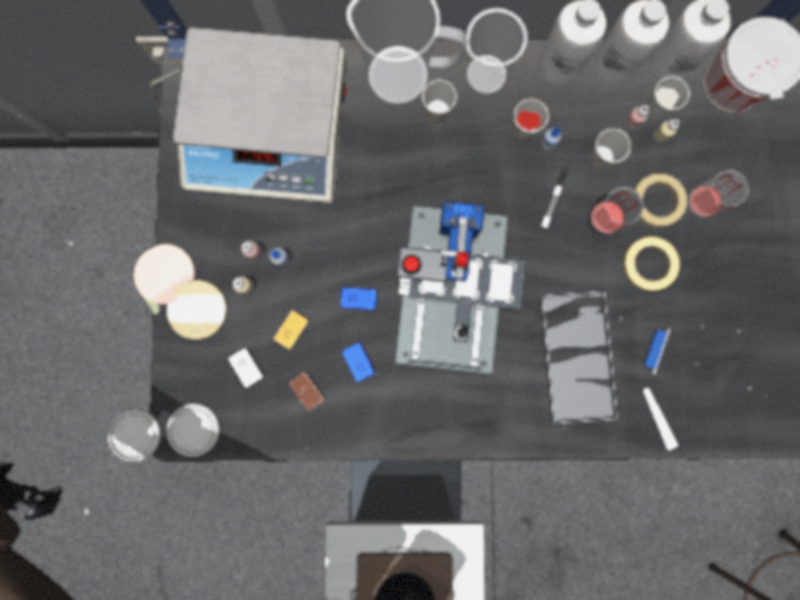

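View pics/b.png

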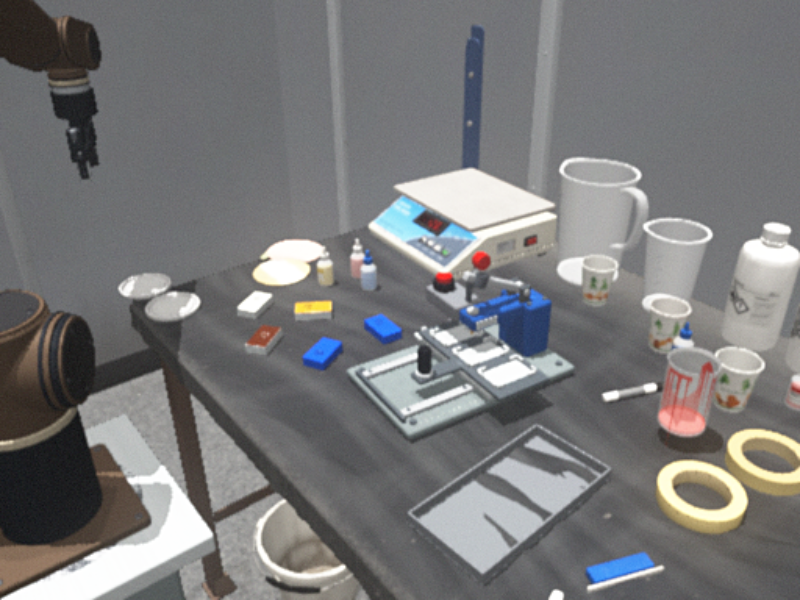

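Two pictures viewed. In the top view (800x600) the blocks are white (245,368), ochre (290,330) and brown (306,391). The blue blocks at (358,298) and (358,362) are look-alikes. The tester is near (455,290), the tray at (580,357), and the droppers at (250,248), (278,256) and (242,284). Next I get numbers.

```bash
cat > m.py <<'E'
from h import *
def blobs(im,lo,hi,amin=8):
    h=cv2.cvtColor(im,cv2.COLOR_RGB2HSV); m=cv2.inRange(h,np.array(lo),np.array(hi))
    m=cv2.morphologyEx(m,cv2.MORPH_CLOSE,np.ones((3,3)))
    n,_,s,c=cv2.connectedComponentsWithStats(m)
    cs,_=cv2.findContours(m,cv2.RETR_EXTERNAL,cv2.CHAIN_APPROX_NONE)
    return [c for c in cs if cv2.contourArea(c)>=amin]
E
python3 - <<'E'
from m import *
T=cam("top");S=cam("scene")
t=cv2.imread("pics/top0.png")[...,::-1].copy();s=cv2.imread("pics/scene0.png")[...,::-1].copy()
def rep(n,lo,hi,box,z,amin=60):
    x0,y0,x1,y1=[int(v*.64) for v in box]
    for c in blobs(t[y0:y1,x0:x1],lo,hi,amin):
        c=c+[x0,y0]; P=np.array([ray(T,*p[0],z)[:2] for p in c],np.float32)*1000
        r=cv2.minAreaRect(P); b=cv2.boxPoints(r); e=b[1]-b[0],b[2]-b[1]; l=max(e,key=np.linalg.norm)
        print(n,np.round(r[0]),np.round(r[1]),"long yaw",round(np.degrees(np.arctan2(l[1],l[0]))%180,1), np.round(c.mean(0)/.64))
rep("white",(0,0,150),(180,60,255),(215,335,270,400),.018)
rep("ochre",(15,120,100),(35,255,255),(265,300,325,360),.018)
rep("brown",(0,60,40),(14,255,255),(280,365,335,420),.018)
for R in((0,150,80),(8,255,255)),((172,150,80),(180,255,255)):
    rep("redTop",*R,(395,240,480,280),.148,15)
    for c in blobs(s[128:200,260:330],*R,15): print("redScene",R[0],c.mean(0)+[260,128],cv2.boundingRect(c))
rep("tray",(0,0,100),(180,60,190),(535,285,625,430),.003,300)
rep("base",(60,10,80),(110,70,200),(385,200,520,380),.02,300)
rep("post",(0,0,0),(180,255,40),(440,310,485,350),.102,20)
u=[cv2.resize(t[215:275,125:245],(720,360),interpolation=3),cv2.resize(t[125:245,250:340],(450,600),interpolation=3)]
c=np.zeros((600,800,3),np.uint8); c[:240,:480]=cv2.resize(t[200:275,135:285],(480,240),interpolation=3); c[:480,480:800]=cv2.resize(t[125:245,250:330],(320,480),interpolation=3)
c[240:600,:480]=cv2.resize(s[150:300,200:400],(480,360),interpolation=3)
cv2.imwrite("pics/c.png",c[...,::-1])
E
```

```text
white [465. 325.] [73. 43.] long yaw 31.8 [[245. 367.]]
ochre [543. 233.] [38. 67.] long yaw 149.6 [[290. 329.]]
brown [418. 200.] [71. 41.] long yaw 37.5 [[306. 391.]]
redTop [659. -14.] [23. 26.] long yaw 179.7 [[411. 263.]]
redTop [ 666. -106.] [15. 24.] long yaw 179.3 [[460. 259.]]
redScene (0, 150, 80) [[283.69565217 177.17391304]] (19, 47, 10, 6)
redScene (0, 150, 80) [[307.46428571 166.03571429]] (42, 33, 11, 11)
tray [ 470. -361.] [239. 140.] long yaw 3.8 [[584. 365.]]
base [625. -97.] [272. 370.] long yaw 178.8 [[448. 288.]]
```

View pics/c.png

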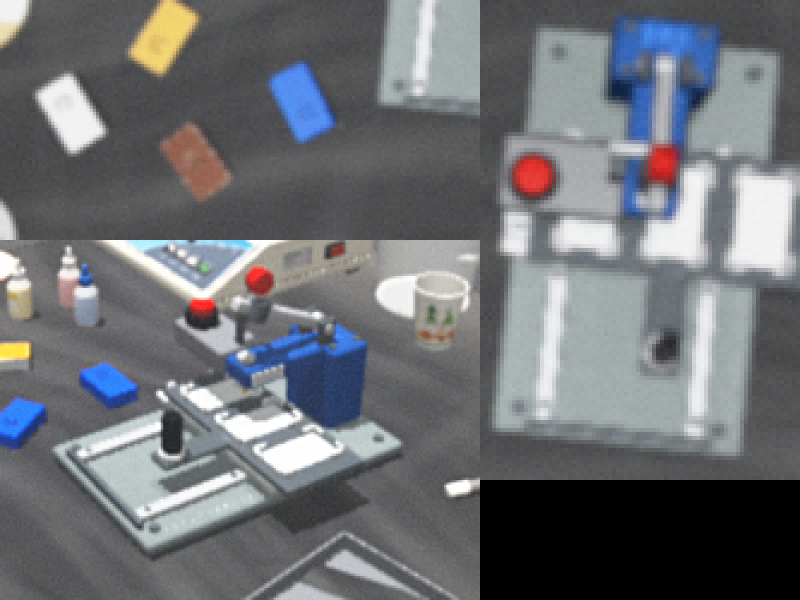

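The crop (third picture) confirms the white, ochre and brown blocks, all ring side up. The blue one is a look-alike. The lever is raised, the post is at crop (661,350), and the carrier is partly in.

```bash
python3 - <<'E'
from m import *
T=cam("top");S=cam("scene")
def tri(a,b):
    L=[]
    A=np.zeros((3,3));B=np.zeros(3)
    for C,p in((T,a),(S,b)):
        d=C[1]@np.linalg.solve(C[0],[*p,1.]);d/=np.linalg.norm(d);P=np.eye(3)-np.outer(d,d);A+=P;B+=P@C[2]
    return np.linalg.solve(A,B)
print("grip",tri((460*.64,259*.64),(307.5,166)), ray(T,460*.64,259*.64,.208))
print("button",tri((411*.64,263*.64),(283.7,177)))
print("post", ray(T,295.2,212.5,.102), tri((295.2,211.5),(200+172*200/480,150+(412-240)*150/360)))
for p in((745,455),(778,55),(535,30),(495,428)):
    print("base corner",ray(T,250+(p[0]-480)/4,125+p[1]/4,.02)[:2])
for p in((542,297),(606,290),(553,422),(617,417)): print("tray",ray(T,p[0]*.64,p[1]*.64,.02)[:2])
for p in((250,248),(278,256),(242,284)): print("bottle",ray(T,p[0]*.64,p[1]*.64,.08)[:2])
E
```

```text
grip [ 0.65865866 -0.10161824  0.20733705] [ 0.65713049 -0.10037599  0.208     ]
button [ 0.66046887 -0.01448681  0.14171463]
post [ 0.53203389 -0.10995554  0.102     ] [ 0.53671564 -0.11139811  0.09979529]
base corner [ 0.45142141 -0.18266351]
base corner [ 0.7739407  -0.21510108]
base corner [ 0.79556931 -0.0177575 ]
base corner [0.47353671 0.01567263]
tray [ 0.60610821 -0.28366015]
tray [ 0.61998219 -0.41552723]
tray [ 0.3529746  -0.29957367]
tray [ 0.36241688 -0.42884356]
bottle [0.70044563 0.30349801]
bottle [0.6842155 0.2478862]
bottle [0.62892505 0.31783609]
```

```bash

python3 -m jog '{"travel":[[12,-36,0],[12,-36,0],[12,-36,0],[12,-36,0],[12,-36,0]],"dr":[[0,0,1],[0,0,1],[0,0,1],[0,0,1],[0,0,1]],"jaw":[0,0,0,0,0]}'
python3 -m jog '{"travel":[[12,-36,0],[12,-36,0],[12,-36,0],[12,-36,0],[12,-36,0]],"dr":[[0,0,1],[0,0,1],[0,0,1],[0,0,1],[0,0,1]],"jaw":[0,0,0,0,0]}'
python3 -m jog '{"travel":[[12,-36,0],[12,-36,0],[12,-36,0],[12,-36,0],[12,-36,0]],"dr":[[0,0,1],[0,0,1],[0,0,1],[0,0,1],[0,0,1]],"jaw":[0,0,0,0,0]}'
python3 -m jog '{"travel":[[12,-36,0],[12,-36,0],[12,-36,0],[12,-36,0],[0,0,0]],"dr":[[0,0,1],[0,0,1],[0,0,1],[0,0,1],[0,0,0]],"jaw":[0,0,0,0,0]}'
python3 - <<'E'
from h import *
C,im=shot("wrist","w1.png"); cv2.imwrite("pics/w1b.png",cv2.resize(im,(800,600))[...,::-1])
s=get_state();print(s["eef_pos"],s["tcp_rot"])
Rz=Ro.from_euler('z',-5.9,degrees=True).as_matrix();n=np.array([.645,-.101,0])
for nm,p in dict(post=(-.110,-.021,.102),p1=(0,.047,.054),p2=(0,-.021,.054),p3=(0,-.089,.054),but=(.004,.088,.148),grip=(.013,0,.208)).items(): print(nm,(n+Rz@p).round(4),(proj(C,n+Rz@p)*800/512).round())
E
```

```text
time: 0.57
eef_pos: [0.3473, 0.429, 0.2308]
tcp_rot: [0.175, 0.985, -0.0, -0.0]
contact_force: [1.3, -0.5, 1.3]
opening: 1.003
time: 0.98
eef_pos: [0.4073, 0.249, 0.2311]
tcp_rot: [0.132, 0.991, -0.0, -0.0]
contact_force: [0.3, 0.4, -0.6]
opening: 0.999
time: 1.4
eef_pos: [0.4673, 0.069, 0.2312]
tcp_rot: [0.088, 0.996, 0.0, 0.0]
contact_force: [1.3, 0.3, -0.3]
opening: 1.0
time: 1.82
eef_pos: [0.5166, -0.0787, 0.2313]
tcp_rot: [0.057, 0.998, -0.001, 0.0]
contact_force: [-0.9, -0.1, 0.8]
opening: 0.996
[ 0.51571962 -0.07602807  0.23098614] [ 5.65299107e-02  9.98400858e-01 -1.38271955e-05 -3.09889361e-04]
post [ 0.5334 -0.1106  0.102 ] [350. 317.]
p1 [ 0.6498 -0.0542  0.054 ] [446. 427.]
p2 [ 0.6428 -0.1219  0.054 ] [362. 427.]
p3 [ 0.6359 -0.1895  0.054 ] [278. 428.]
but [ 0.658  -0.0139  0.148 ] [529. 517.]
grip [ 0.6579 -0.1023  0.208 ] [381. 626.]
```

View pics/w1b.png

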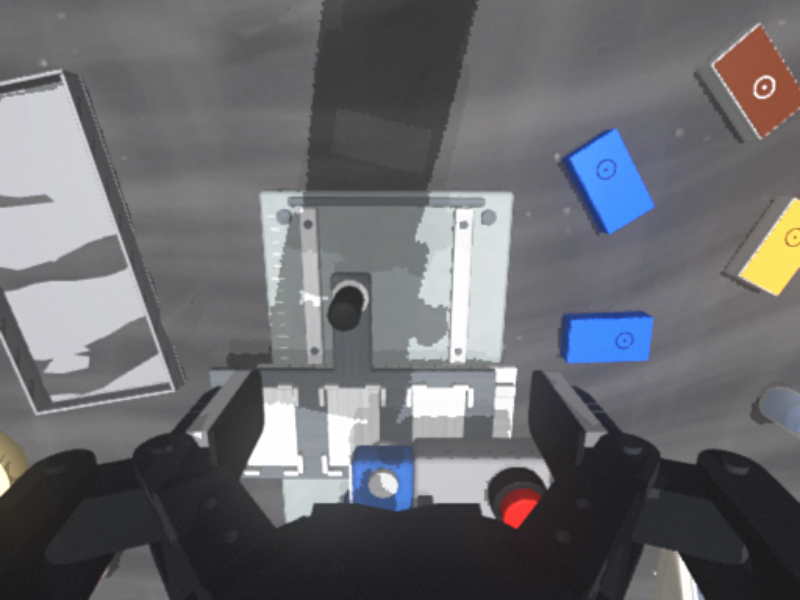

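```bash

python3 -m jog '{"travel":[[18,-37,0],[0,0,-40],[0,0,-40],[0,0,-40],[0,0,-40]],"dr":[[0,0,0],[0,0,0],[0,0,0],[0,0,0],[0,0,0]],"jaw":[0,0,0,0,0]}'
python3 -m jog '{"travel":[[0,0,0],[0,0,0],[0,0,0],[0,0,0],[0,0,0]],"dr":[[0,0,0],[0,0,0],[0,0,0],[0,0,0],[0,0,0]],"jaw":[0,255,255,255,255]}' 30
python3 -m jog '{"travel":[[0,0,0],[0,0,0],[0,0,0],[0,0,0],[0,0,0]],"dr":[[0,0,0],[0,0,0],[0,0,0],[0,0,0],[0,0,0]],"jaw":[255,255,255,255,255]}'
```

```text
time: 2.28
eef_pos: [0.533, -0.1089, 0.0699]
tcp_rot: [0.054, 0.999, 0.0, 0.0]
contact_force: [0.3, 0.6, -0.4]
opening: 1.0
time: 2.7
eef_pos: [0.5356, -0.1108, 0.0749]
tcp_rot: [0.054, 0.999, -0.001, 0.003]
contact_force: [-0.5, 0.7, 0.6]
opening: 0.453
time: 3.12
eef_pos: [0.5351, -0.1111, 0.0742]
tcp_rot: [0.054, 0.999, -0.001, 0.002]
contact_force: [-0.9, 0.3, 6.9]
opening: 0.249
```

```bash

python3 -m jog '{"travel":[[0,0,2],[-20,2,0],[-25,2.7,0],[-25,2.7,0],[-22,2.3,0]],"dr":[[0,0,0],[0,0,0],[0,0,0],[0,0,0],[0,0,0]],"jaw":[255,255,255,255,255]}'
python3 -m jog '{"travel":[[-3,0.3,0],[-3,0.3,0],[-3,0.3,0],[0,0,0],[0,0,0]],"dr":[[0,0,0],[0,0,0],[0,0,0],[0,0,0],[0,0,0]],"jaw":[255,255,255,255,255]}'
python3 -c "
from h import *
s=get_state();print(s['eef_pos'],s['contact_force'])"
```

```text
time: 3.53
eef_pos: [0.4416, -0.1005, 0.0742]
tcp_rot: [0.054, 0.999, -0.0, 0.002]
contact_force: [2.7, 1.6, 2.1]
opening: 0.244
time: 3.95
eef_pos: [0.4354, -0.1003, 0.0743]
tcp_rot: [0.055, 0.999, -0.001, 0.004]
contact_force: [7.5, -0.2, -3.1]
opening: 0.244
[ 0.43535736 -0.10033071  0.07428576] [ 7.53487985 -0.1782671  -3.05375653]
```

```bash

python3 -m jog '{"travel":[[1,0,0],[0,0,0],[0,0,0],[0,0,0],[0,0,40]],"dr":[[0,0,0],[0,0,0],[0,0,0],[0,0,0],[0,0,0]],"jaw":[0,0,0,0,0]}'
python3 -m jog '{"travel":[[0,0,40],[0,0,40],[0,0,40],[0,0,40],[40,-4,0]],"dr":[[0,0,0],[0,0,0],[0,0,0],[0,0,0],[0,0,0]],"jaw":[0,0,0,0,0]}'
python3 -m jog '{"travel":[[40,-4,0],[40,-4,0],[0,0,0],[0,0,0],[0,0,0]],"dr":[[0,0,0],[0,0,0],[0,0,0],[0,0,0],[0,0,0]],"jaw":[0,0,0,0,0]}'
python3 - <<'E'
from h import *
C,im=shot("wrist","w2.png"); cv2.imwrite("pics/w2b.png",cv2.resize(im,(800,600))[...,::-1])
s=get_state();print(s["eef_pos"],s["tcp_rot"],s['time'])
Rz=Ro.from_euler('z',-6.2,degrees=True).as_matrix();n=np.array([.6442,-.101,0])
for nm,p in dict(post=(-.210,-.024,.102),p1=(-.1,.044,.054),p2=(-.1,-.024,.054),p3=(-.1,-.092,.054)).items(): print(nm,(n+Rz@p).round(4),(proj(C,n+Rz@p)*800/512).round())
E
```

```text
time: 4.37
eef_pos: [0.4274, -0.097, 0.1059]
tcp_rot: [0.054, 0.998, 0.004, -0.009]
contact_force: [-0.9, -0.2, -1.2]
opening: 0.936
time: 4.78
eef_pos: [0.4742, -0.1046, 0.2879]
tcp_rot: [0.054, 0.998, -0.005, 0.011]
contact_force: [1.2, -1.8, 3.5]
opening: 1.0
time: 5.2
eef_pos: [0.5528, -0.1115, 0.2723]
tcp_rot: [0.054, 0.999, 0.0, -0.001]
contact_force: [0.0, 0.5, 0.8]
opening: 0.998
[ 0.55254421 -0.11143127  0.27304009] [ 5.40885409e-02  9.98535976e-01  1.06380343e-04 -5.68760466e-04] 5.25
post [ 0.4328 -0.1022  0.102 ] [391.  90.]
p1 [ 0.5495 -0.0465  0.054 ] [475. 248.]
p2 [ 0.5422 -0.1141  0.054 ] [392. 248.]
p3 [ 0.5348 -0.1817  0.054 ] [308. 248.]
```

View pics/w2b.png

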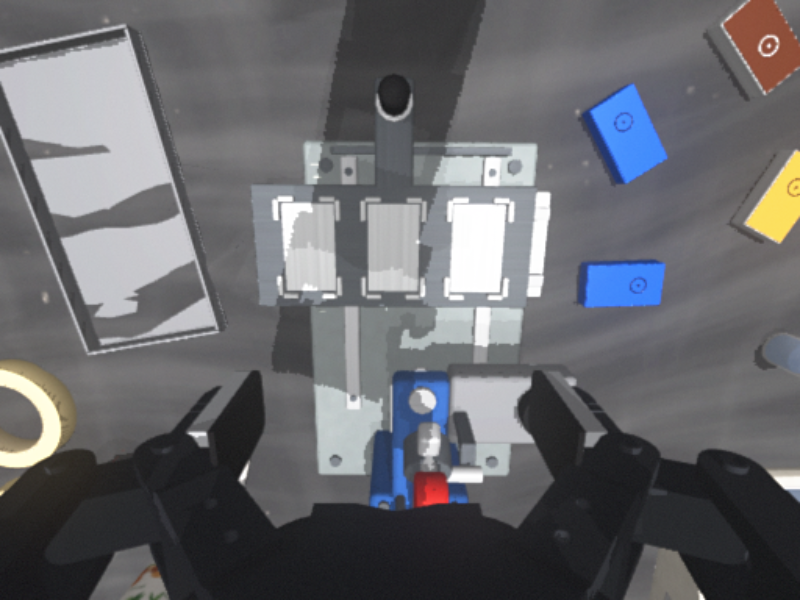

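Picture 5 shows the carrier fully out. The pockets are at (307,247), (393,247) and (480,248), the post at (394,92), and the tester is aligned with the tool. I move to above the ochre block.

```bash

cat >> m.py <<'E'
COL={"white":((0,0,165),(180,50,255)),"ochre":((15,110,90),(35,255,255)),"brown":((0,60,50),(15,255,255))}
def block(im,C,name,near,z=.018,R=.06):
    """top-face rectangle of a block near a world point: centre mm, yaw, size"""
    best=None
    for c in blobs(im,*COL[name],300):
        P=np.array([ray(C,*p[0],z)[:2] for p in c],np.float32)*1000
        r=cv2.minAreaRect(P)
        d=np.hypot(r[0][0]-near[0],r[0][1]-near[1])
        if d<R*1000 and (best is None or d<best[0]):
            b=cv2.boxPoints(r); e=[b[1]-b[0],b[2]-b[1]]; l=max(e,key=np.linalg.norm)
            best=(d,np.round(r[0],1),np.round(np.degrees(np.arctan2(l[1],l[0]))%180,1),np.round(r[1],1),np.round(c.mean(0)[0]))
    return best
def tcp():
    s=get_state(); y=Ro.from_quat(s["tcp_rot"]).as_matrix()[:,1]
    return np.round(s["eef_pos"]*1000,1), round(float(np.degrees(np.arctan2(y[1],y[0]))),1), round(s["time"],1), s["contact_force"].round(1), round(s["opening"],3)
E
python3 -m jog '{"travel":[[-1,38.3,-6],[-1,38.3,-6],[-1,38.3,-6],[-1,38.3,-6],[-1,38.3,-6]],"dr":[[0,0,-2.7],[0,0,-2.7],[0,0,-2.7],[0,0,-2.7],[0,0,-2.7]],"jaw":[0,0,0,0,0]}'
python3 -m jog '{"travel":[[-1,38.3,-6],[-1,38.3,-6],[-1,38.3,-6],[-1,38.3,-6],[0,0,-20]],"dr":[[0,0,-2.7],[0,0,-2.7],[0,0,-2.7],[0,0,-2.7],[0,0,0]],"jaw":[0,0,0,0,0]}'
python3 -m jog '{"travel":[[0,0,0],[0,0,0],[0,0,0]],"dr":[[0,0,0],[0,0,0],[0,0,0]],"jaw":[0,0,0]}'
python3 - <<'E'
from m import *
C,im=shot("wrist","w3.png"); cv2.imwrite("pics/w3b.png",cv2.resize(im,(640,480))[...,::-1])
print(tcp()); print(block(im,C,"ochre",(543,233))); print(block(im,C,"white",(465,325)));print(block(im,C,"brown",(418,200)))
import pickle
w=cv2.imread("pics/w2.png")
# pockets at 61mm with pose of w2
st=dict(eef_pos=[0.55254,-0.11143,0.27304],tcp_rot=[5.40885409e-02,9.98535976e-01,1.06380343e-04,-5.68760466e-04])
D=cam("wrist",st)
for p in((307.5,247),(393.5,247.5),(480,248)): print(ray(D,p[0]*.64,p[1]*.64,.061)*1000)
print("tray", [ (ray(D,p[0]*.64,p[1]*.64,.022)*1000).round() for p in((130,27),(222,329),(88,353))])
E
```

```text
time: 5.67
eef_pos: [0.547, 0.0812, 0.2444]
tcp_rot: [0.173, 0.985, 0.0, 0.001]
contact_force: [1.0, -0.6, -1.1]
opening: 0.998
time: 6.08
eef_pos: [0.5444, 0.2389, 0.2038]
tcp_rot: [0.261, 0.965, 0.003, 0.003]
contact_force: [0.1, -0.1, 1.0]
opening: 1.002
time: 6.33
eef_pos: [0.5443, 0.2321, 0.2006]
tcp_rot: [0.264, 0.965, 0.0, 0.001]
contact_force: [0.9, -0.4, -0.2]
opening: 1.0
(array([544.8, 232. , 201. ]), 59.4, 6.4, array([ 0.2, -0.8,  0.2]), 1.0)
(np.float64(2.1791839082489046), array([541.9, 231.1]), np.float32(148.5), array([37.5, 67.5]), array([252., 169.]))
(np.float64(2.6009633008574853), array([464.4, 322.5]), np.float32(31.9), array([69.3, 39.4]), array([289.,  63.]))
(np.float64(3.379633412677057), array([415.9, 197.3]), np.float32(36.1), array([67.7, 37.9]), array([164.,  86.]))
[ 533.67046888 -181.14076269   61.        ]
[ 541.46187389 -112.97961337   61.        ]
[549.29967749 -44.39197081  61.        ]
tray [array([ 354., -299.,   22.]), array([ 607., -281.,   22.]), array([ 617., -413.,   22.])]
```

View pics/w3b.png

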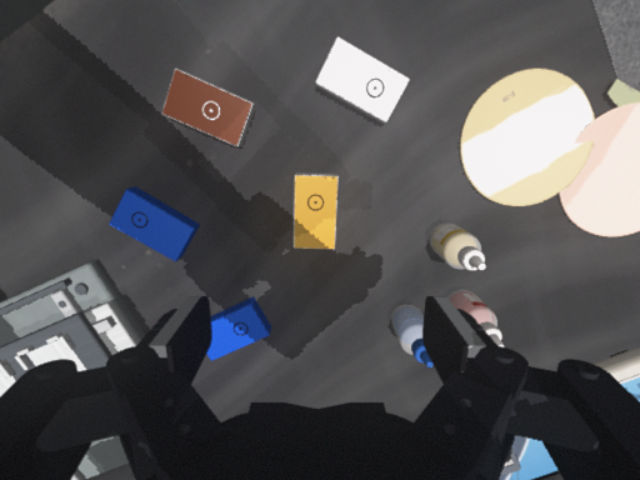

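Picture 6 shows ochre at (316,212), white at (363,80) and brown at (208,107), all face up. The droppers at (457,250), (478,310) and (410,335) are clear of the jaws. I grasp ochre.

```bash

python3 -m jog '{"travel":[[-3,-1,-38],[0,0,-40],[0,0,-40],[0,0,-40],[0,0,-39]],"dr":[[0,0,-1],[0,0,0],[0,0,0],[0,0,0],[0,0,0]],"jaw":[0,0,0,0,0]}'
python3 -m jog '{"travel":[[0,0,0],[0,0,0],[0,0,0],[0,0,0],[0,0,0]],"dr":[[0,0,0],[0,0,0],[0,0,0],[0,0,0],[0,0,0]],"jaw":[0,100,200,255,255]}' 60
python3 -m jog '{"travel":[[0,0,0],[0,0,0],[0,0,0],[0,0,0]],"dr":[[0,0,0],[0,0,0],[0,0,0],[0,0,0]],"jaw":[255,255,255,255]}'
python3 -c "
from m import *
print(tcp())"
```

```text
time: 6.8
eef_pos: [0.5427, 0.2309, 0.0024]
tcp_rot: [0.272, 0.962, 0.001, 0.001]
contact_force: [0.4, 0.1, -0.8]
opening: 1.0
time: 7.22
eef_pos: [0.5442, 0.2325, 0.0064]
tcp_rot: [0.271, 0.962, 0.002, 0.003]
contact_force: [-2.5, -0.1, 41.6]
opening: 0.457
time: 7.55
eef_pos: [0.5446, 0.2328, 0.0067]
tcp_rot: [0.271, 0.962, 0.002, 0.003]
contact_force: [0.8, -0.6, 6.7]
opening: 0.449
(array([544.6, 232.8,   6.7]), 58.5, 7.5, array([ 0.8, -0.6,  6.7]), 0.449)
```

```bash

python3 -m jog '{"travel":[[0,0,30],[0,0,40],[0,0,40],[0,0,30],[0,0,0]],"dr":[[0,0,0],[0,0,0],[0,0,0],[0,0,0],[0,0,0]],"jaw":[255,255,255,255,255]}'
python3 -m jog '{"travel":[[0,-38,0],[0,-38,0],[0,-38,0],[0,-38,0],[0,-38,0]],"dr":[[0,0,2.8],[0,0,2.8],[0,0,2.8],[0,0,2.8],[0,0,2.8]],"jaw":[255,255,255,255,255]}'
python3 -m jog '{"travel":[[0,-38,0],[0,-38,0],[0,-38,0],[0,-38,0],[0,0,0]],"dr":[[0,0,2.8],[0,0,2.8],[0,0,2.8],[0,0,2.8],[0,0,0]],"jaw":[255,255,255,255,255]}'
python3 -m jog '{"travel":[[0,0,0],[0,0,0]],"dr":[[0,0,0],[0,0,0]],"jaw":[255,255]}'
python3 - <<'E'
from m import *
C,im=shot("wrist","w4.png"); cv2.imwrite("pics/w4b.png",cv2.resize(im,(640,480))[...,::-1])
t=tcp();print(t); e=t[0]/1000; print(proj(C,e)*1.25,block(im,C,"ochre",t[0][:2],z=e[2]+.012,R=.1))
E
```

```text
time: 7.97
eef_pos: [0.5465, 0.2335, 0.1528]
tcp_rot: [0.271, 0.962, 0.004, 0.008]
contact_force: [1.3, 0.2, 0.1]
opening: 0.448
time: 8.38
eef_pos: [0.5408, 0.0407, 0.1428]
tcp_rot: [0.151, 0.989, 0.0, 0.0]
contact_force: [1.4, 0.4, -1.7]
opening: 0.446
time: 8.8
eef_pos: [0.5415, -0.1159, 0.1433]
tcp_rot: [0.057, 0.998, -0.002, 0.001]
contact_force: [-1.2, 0.1, -1.8]
opening: 0.448
time: 8.97
eef_pos: [0.541, -0.1096, 0.1423]
tcp_rot: [0.055, 0.998, 0.0, -0.0]
contact_force: [-0.5, -0.5, -1.6]
opening: 0.448
(array([ 541. , -108.9,  142.2]), 83.7, 9.0, array([-0.6, -0.2, -1.1]), 0.446)
[319.15732133 303.90375637] (np.float64(2.2936131032188403), array([ 538.9, -109.9]), np.float32(173.7), array([38.1, 67.2]), array([253., 245.]))
```

View pics/w4b.png

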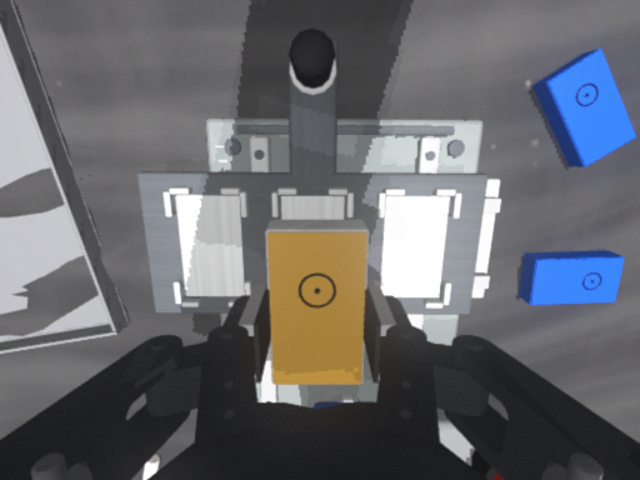

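Picture 7 shows the ochre block level in the hand at (317,307) and the pockets empty and visible. Its centre is at (538.9,-109.9) against the pocket at (541.5,-113). I move down to just above the angles.

```bash

python3 -m jog '{"travel":[[2.6,-3.1,-39],[0,0,-33],[0,0,0],[0,0,0],[0,0,0]],"dr":[[0,0,0],[0,0,0],[0,0,0],[0,0,0],[0,0,0]],"jaw":[255,255,255,255,255]}'
python3 - <<'E'
from m import *
C,im=shot("wrist","w5.png"); cv2.imwrite("pics/w5b.png",cv2.resize(im,(640,480))[...,::-1])
t=tcp();print(t); e=t[0]/1000; print(block(im,C,"ochre",t[0][:2],z=e[2]+.0113,R=.1))
E
```

```text
time: 9.43
eef_pos: [0.5438, -0.1116, 0.0705]
tcp_rot: [0.054, 0.999, 0.0, -0.001]
contact_force: [-0.0, -0.7, -1.3]
opening: 0.447
(array([ 544.1, -112. ,   71.2]), 83.8, 9.5, array([ 0.2,  0.2, -0.1]), 0.446)
(np.float64(2.444549292468953), array([ 541.7, -111.8]), np.float32(173.8), array([37.9, 67.1]), array([253., 245.]))
```

View pics/w5b.png

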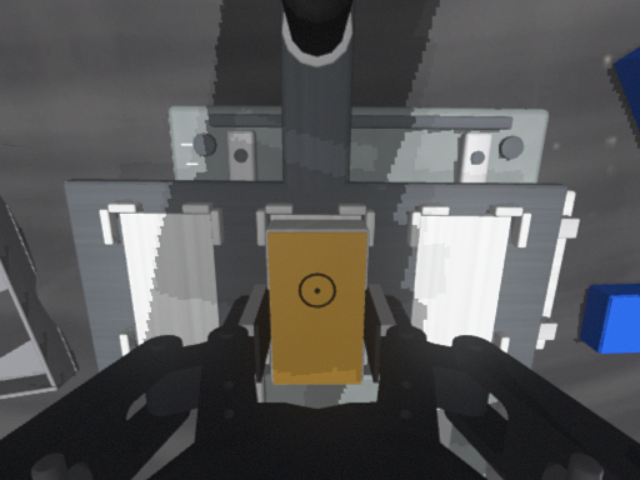

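```bash

python3 -m jog '{"travel":[[0,-0.7,-4],[0,0,-3],[0,0,-2.5],[0,0,0],[0,0,0]],"dr":[[0,0,0],[0,0,0],[0,0,0],[0,0,0],[0,0,0]],"jaw":[255,255,255,255,255]}'
python3 -c "
from m import *
print(tcp())"
```

```text
time: 9.9
eef_pos: [0.5439, -0.1138, 0.0609]
tcp_rot: [0.055, 0.998, 0.0, 0.0]
contact_force: [0.3, 0.3, -1.5]
opening: 0.443
(array([ 543.9, -113.8,   60.9]), 83.7, 9.9, array([ 0.3,  0.3, -1.5]), 0.443)
```

```bash

python3 -m jog '{"travel":[[0,0,0],[0,0,0],[0,0,0],[0,0,30],[0,0,40]],"dr":[[0,0,0],[0,0,0],[0,0,0],[0,0,0],[0,0,0]],"jaw":[90,90,90,90,90]}'
python3 -m jog '{"travel":[[0,0,40],[0,0,0],[0,0,0],[0,0,0]],"dr":[[0,0,0],[0,0,0],[0,0,0],[0,0,0]],"jaw":[0,0,0,0]}'
python3 - <<'E'
from m import *
C,im=shot("wrist","w6.png"); t=tcp();print(t)
print(block(im,C,"ochre",(541.5,-113),z=.072)); print("white",block(im,C,"white",(464,322),R=.2))
E
python3 -m jog '{"travel":[[-7.3,40,6],[-7.3,40,6],[-7.3,40,6],[-7.3,40,6],[-7.3,40,6]],"dr":[[0,0,3.5],[0,0,3.5],[0,0,3.5],[0,0,3.5],[0,0,3.5]],"jaw":[0,0,0,0,0]}'
python3 -m jog '{"travel":[[-7.3,40,0],[-7.3,40,0],[-7.3,40,0],[-7.3,40,0],[-7.3,40,0]],"dr":[[0,0,3.5],[0,0,3.5],[0,0,3.5],[0,0,3.5],[0,0,3.5]],"jaw":[0,0,0,0,0]}'
python3 -m jog '{"travel":[[-7,35,0],[0,0,0],[0,0,0]],"dr":[[0,0,3],[0,0,0],[0,0,0]],"jaw":[0,0,0]}'
python3 - <<'E'
from m import *
C,im=shot("wrist","w7.png"); t=tcp();print(t)
print("white",block(im,C,"white",(464,322)),"brown",block(im,C,"brown",(416,197)))
E
```

```text
time: 10.32
eef_pos: [0.5408, -0.1126, 0.1272]
tcp_rot: [0.055, 0.998, 0.002, -0.005]
contact_force: [0.1, 0.7, 0.5]
opening: 0.645
time: 10.65
eef_pos: [0.5438, -0.1137, 0.1709]
tcp_rot: [0.055, 0.998, -0.0, 0.0]
contact_force: [-0.3, 0.6, -0.6]
opening: 1.001
(array([ 543.1, -113.4,  169.6]), 83.7, 10.7, array([-0.2,  0.2, -1.2]), 0.999)
(np.float64(1.167207083608013), array([ 542. , -114.1]), np.float32(173.9), array([37.3, 67.4]), array([253., 188.]))
white None
time: 11.12
eef_pos: [0.5056, 0.0878, 0.1987]
tcp_rot: [-0.099, 0.995, 0.0, -0.002]
contact_force: [0.9, -0.1, -0.3]
opening: 1.003
time: 11.53
eef_pos: [0.4691, 0.2877, 0.1984]
tcp_rot: [-0.249, 0.968, -0.0, -0.002]
contact_force: [0.5, 0.4, -0.2]
opening: 1.0
time: 11.78
eef_pos: [0.4622, 0.3224, 0.1983]
tcp_rot: [-0.275, 0.962, -0.001, -0.002]
contact_force: [-0.3, -0.2, -0.3]
opening: 0.999
(array([462.8, 321.2, 198.6]), 121.8, 11.8, array([-0.7, -0.4, -1.5]), 0.999)
white (np.float64(0.6371595087271154), array([464.4, 322.5]), np.float32(31.9), array([68.4, 39. ]), array([252., 174.])) brown (np.float64(0.6589018751984739), array([416.1, 197.6]), np.float32(36.2), array([67.7, 37.5]), array([175.,  74.]))
```

```bash

python3 -m jog '{"travel":[[1.6,1.3,-38],[0,0,-40],[0,0,-40],[0,0,-40],[0,0,-33]],"dr":[[0,0,0],[0,0,0],[0,0,0],[0,0,0],[0,0,0]],"jaw":[0,0,0,0,0]}'
python3 -m jog '{"travel":[[0,0,0],[0,0,0],[0,0,0],[0,0,0],[0,0,0]],"dr":[[0,0,0],[0,0,0],[0,0,0],[0,0,0],[0,0,0]],"jaw":[0,100,200,255,255]}' 60
python3 -m jog '{"travel":[[0,0,0],[0,0,0],[0,0,0],[0,0,0]],"dr":[[0,0,0],[0,0,0],[0,0,0],[0,0,0]],"jaw":[255,255,255,255]}'
python3 -c "
from m import *
print(tcp())"
```

```text
time: 12.25
eef_pos: [0.4643, 0.3199, 0.0062]
tcp_rot: [-0.272, 0.962, -0.0, -0.002]
contact_force: [-0.9, -0.2, -0.4]
opening: 0.998
time: 12.67
eef_pos: [0.4679, 0.3233, 0.0131]
tcp_rot: [-0.273, 0.962, 0.0, 0.003]
contact_force: [-0.6, -3.2, 25.5]
opening: 0.451
time: 13.0
eef_pos: [0.4681, 0.3235, 0.0135]
tcp_rot: [-0.273, 0.962, 0.0, 0.003]
contact_force: [0.0, -2.4, 5.5]
opening: 0.437
(array([468.1, 323.5,  13.5]), 121.7, 13.0, array([ 0. , -2.4,  5.5]), 0.437)
```

```bash

python3 -m jog '{"travel":[[0,0,30],[0,0,40],[0,0,40],[0,0,30],[0,0,0]],"dr":[[0,0,0],[0,0,0],[0,0,0],[0,0,0],[0,0,0]],"jaw":[255,255,255,255,255]}'
python3 -m jog '{"travel":[[8.1,-36.7,0],[8.1,-36.7,0],[8.1,-36.7,0],[8.1,-36.7,0],[8.1,-36.7,0]],"dr":[[0,0,-3.8],[0,0,-3.8],[0,0,-3.8],[0,0,-3.8],[0,0,-3.8]],"jaw":[255,255,255,255,255]}'
python3 -m jog '{"travel":[[8.1,-36.7,0],[8.1,-36.7,0],[8.1,-36.7,0],[8.1,-36.7,0],[8.1,-36.7,0]],"dr":[[0,0,-3.8],[0,0,-3.8],[0,0,-3.8],[0,0,-3.8],[0,0,-3.8]],"jaw":[255,255,255,255,255]}'
python3 -m jog '{"travel":[[0,0,0],[0,0,0],[0,0,0]],"dr":[[0,0,0],[0,0,0],[0,0,0]],"jaw":[255,255,255]}'
python3 - <<'E'
from m import *
C,im=shot("wrist","w8.png"); cv2.imwrite("pics/w8b.png",cv2.resize(im,(640,480))[...,::-1])
t=tcp();print(t); e=t[0]/1000; print(block(im,C,"white",t[0][:2],z=e[2]+.0045,R=.1), block(im,C,"ochre",(542,-114),z=.072,R=.1))
E
```

```text
time: 13.42
eef_pos: [0.4703, 0.325, 0.1601]
tcp_rot: [-0.273, 0.962, 0.001, 0.009]
contact_force: [-0.3, 0.7, -0.1]
opening: 0.433
time: 13.83
eef_pos: [0.5059, 0.1376, 0.1503]
tcp_rot: [-0.109, 0.994, -0.0, 0.001]
contact_force: [0.5, -0.2, -0.5]
opening: 0.436
time: 14.25
eef_pos: [0.5464, -0.0461, 0.1502]
tcp_rot: [0.057, 0.998, -0.0, 0.001]
contact_force: [0.5, 0.6, -1.7]
opening: 0.436
time: 14.5
eef_pos: [0.5461, -0.0441, 0.1497]
tcp_rot: [0.055, 0.998, 0.0, -0.0]
contact_force: [-0.2, -0.8, -0.4]
opening: 0.434
(array([546.1, -43.5, 149.7]), 83.8, 14.6, array([-0.2, -0.8, -1.8]), 0.43)
(np.float64(3.5619944555141143), array([542.6, -44.2]), np.float32(173.8), array([38.8, 68.5]), array([253., 236.])) (np.float64(0.11650652119083295), array([ 542.1, -113.9]), np.float32(173.7), array([37.4, 67.4]), array([167., 201.]))
```

View pics/w8b.png

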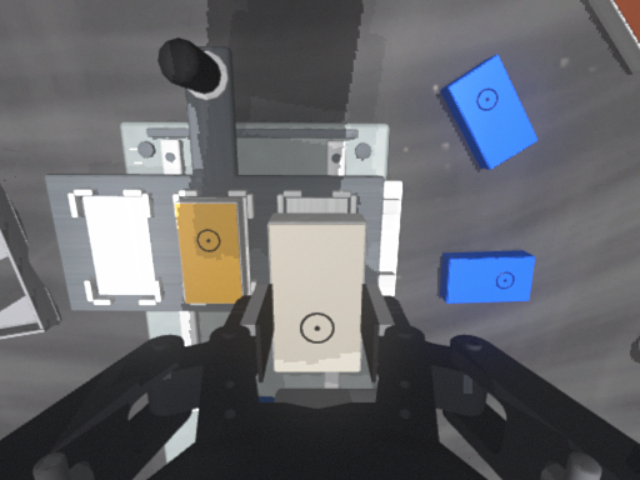

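Picture 9 shows ochre seated in the middle pocket and white level in the hand, 6.7 mm short of the left pocket. I lower it.

```bash

python3 -m jog '{"travel":[[6.7,-0.4,-39],[0,0,-33],[0,0,0],[0,0,0],[0,0,0]],"dr":[[0,0,0],[0,0,0],[0,0,0],[0,0,0],[0,0,0]],"jaw":[255,255,255,255,255]}'
python3 - <<'E'
from m import *
C,im=shot("wrist","w9.png")
t=tcp();print(t); e=t[0]/1000; print(block(im,C,"white",t[0][:2],z=e[2]+.0045,R=.05))
E
```

```text
time: 14.97
eef_pos: [0.5528, -0.0435, 0.0781]
tcp_rot: [0.054, 0.999, 0.0, -0.001]
contact_force: [-0.2, -0.7, -1.5]
opening: 0.433
(array([553.2, -43.8,  78.6]), 83.8, 15.0, array([ 1.2, -0. , -1.1]), 0.437)
(np.float64(3.9312344986787586), array([555.2, -40.4]), np.float32(173.8), array([45.3, 77.7]), array([259., 246.]))
```

```bash

python3 -m jog '{"travel":[[0,0,-4],[0,0,-3.5],[0,0,-3],[0,0,0],[0,0,0]],"dr":[[0,0,0],[0,0,0],[0,0,0],[0,0,0],[0,0,0]],"jaw":[255,255,255,255,255]}'
python3 -c "
from m import *
print(tcp())"
```

```text
time: 15.43
eef_pos: [0.5533, -0.0448, 0.0675]
tcp_rot: [0.055, 0.998, 0.0, 0.0]
contact_force: [-0.1, 1.4, 0.4]
opening: 0.435
(array([553.3, -44.8,  67.5]), 83.7, 15.4, array([-0.1,  1.4,  0.4]), 0.435)
```

```bash

python3 -m jog '{"travel":[[0,0,0],[0,0,0],[0,0,0],[0,0,30],[0,0,40]],"dr":[[0,0,0],[0,0,0],[0,0,0],[0,0,0],[0,0,0]],"jaw":[90,90,90,90,90]}'
python3 -m jog '{"travel":[[0,0,40],[0,0,10],[0,0,0],[0,0,0]],"dr":[[0,0,0],[0,0,0],[0,0,0],[0,0,0]],"jaw":[0,0,0,0]}'
python3 - <<'E'
from m import *
C,im=shot("wrist","w10.png"); cv2.imwrite("pics/w10b.png",cv2.resize(im,(640,480))[...,::-1]);t=tcp();print(t)
print(block(im,C,"ochre",(541.5,-113),z=.072)); print("white",block(im,C,"white",(549,-45),z=.072))
E
python3 -m jog '{"travel":[[-19.6,34.6,0],[-19.6,34.6,0],[-19.6,34.6,0],[-19.6,34.6,0],[-19.6,34.6,0]],"dr":[[0,0,6],[0,0,6],[0,0,6],[0,0,6],[0,0,6]],"jaw":[0,0,0,0,0]}'
python3 -m jog '{"travel":[[-19.6,34.6,0],[-19.6,34.6,0],[0,0,0],[0,0,0],[0,0,0]],"dr":[[0,0,6],[0,0,6.5],[0,0,0],[0,0,0],[0,0,0]],"jaw":[0,0,0,0,0]}'
python3 - <<'E'
from m import *
C,im=shot("wrist","w11.png"); t=tcp();print(t)
print("brown",block(im,C,"brown",(416,197)))
E
```

```text
time: 15.85
eef_pos: [0.5499, -0.0441, 0.1335]
tcp_rot: [0.055, 0.998, 0.001, -0.005]
contact_force: [0.8, 0.5, 0.4]
opening: 0.649
time: 16.18
eef_pos: [0.5533, -0.0449, 0.1875]
tcp_rot: [0.055, 0.998, -0.0, 0.0]
contact_force: [0.2, 0.6, -1.5]
opening: 0.998
(array([552.3, -44.6, 185.7]), 83.7, 16.2, array([-0.1,  0.5, -0.5]), 1.004)
(np.float64(0.7505225134682275), array([ 541.9, -113.7]), np.float32(173.7), array([37.2, 67.1]), array([179., 182.]))
white (np.float64(1.675669688452334), array([547.5, -44.3]), np.float32(173.2), array([48.9, 77.7]), array([252., 176.]))
time: 16.65
eef_pos: [0.4524, 0.1292, 0.1841]
tcp_rot: [-0.207, 0.978, 0.0, -0.003]
contact_force: [-0.3, 1.3, 0.2]
opening: 1.002
time: 17.07
eef_pos: [0.4151, 0.197, 0.1853]
tcp_rot: [-0.311, 0.951, -0.0, -0.002]
contact_force: [0.8, -1.1, 0.6]
opening: 1.0
(array([415.7, 196.6, 185.8]), 126.1, 17.1, array([0.9, 0.8, 1.2]), 1.001)
brown (np.float64(0.7213145709711366), array([415.8, 197.7]), np.float32(35.4), array([67.5, 37.6]), array([253., 175.]))
```

View pics/w10b.png

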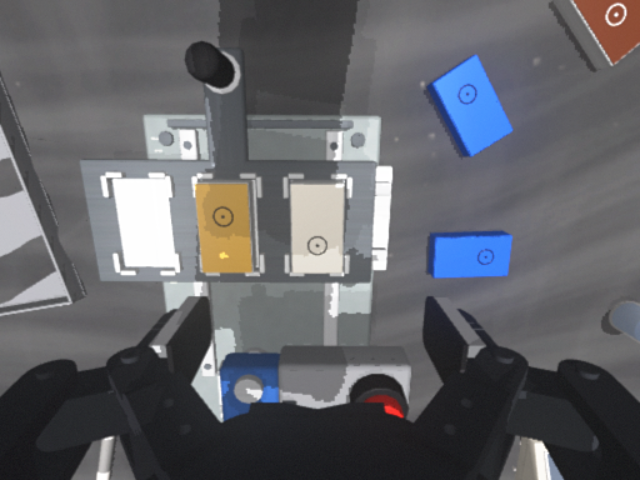

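Picture 10 shows white seated in the left pocket with its ring to the far side at (318,246), and ochre in the middle with its ring at (223,217). I grasp brown next.

```bash

python3 -m jog '{"travel":[[0,1,-38],[0,0,-40],[0,0,-40],[0,0,-40],[0,0,-21]],"dr":[[0,0,-0.6],[0,0,0],[0,0,0],[0,0,0],[0,0,0]],"jaw":[0,0,0,0,0]}'
python3 -m jog '{"travel":[[0,0,0],[0,0,0],[0,0,0],[0,0,0],[0,0,0]],"dr":[[0,0,0],[0,0,0],[0,0,0],[0,0,0],[0,0,0]],"jaw":[0,100,200,255,255]}' 60
python3 -m jog '{"travel":[[0,0,0],[0,0,0],[0,0,0],[0,0,0]],"dr":[[0,0,0],[0,0,0],[0,0,0],[0,0,0]],"jaw":[255,255,255,255]}'
python3 -c "
from m import *
print(tcp())"
```

```text
time: 17.53
eef_pos: [0.4134, 0.1959, 0.0034]
tcp_rot: [-0.304, 0.953, 0.0, -0.004]
contact_force: [-1.0, -0.6, 0.3]
opening: 0.999
time: 17.95
eef_pos: [0.4181, 0.1986, 0.0105]
tcp_rot: [-0.306, 0.952, -0.0, 0.002]
contact_force: [-1.6, -1.4, 29.7]
opening: 0.456
time: 18.28
eef_pos: [0.4184, 0.1987, 0.0108]
tcp_rot: [-0.306, 0.952, -0.0, 0.003]
contact_force: [0.3, -1.7, 6.6]
opening: 0.442
(array([418.4, 198.7,  10.8]), 125.6, 18.3, array([ 0.3, -1.7,  6.6]), 0.442)
```

```bash

python3 -m jog '{"travel":[[0,0,30],[0,0,40],[0,0,40],[0,0,30],[0,0,0]],"dr":[[0,0,0],[0,0,0],[0,0,0],[0,0,0],[0,0,0]],"jaw":[255,255,255,255,255]}'
python3 -m jog '{"travel":[[11.8,-38,0],[11.8,-38,0],[11.8,-38,0],[11.8,-38,0],[11.8,-38,0]],"dr":[[0,0,-4.2],[0,0,-4.2],[0,0,-4.2],[0,0,-4.2],[0,0,-4.2]],"jaw":[255,255,255,255,255]}'
python3 -m jog '{"travel":[[11.8,-38,0],[11.8,-38,0],[11.8,-38,0],[11.8,-38,0],[11.8,-38,0]],"dr":[[0,0,-4.2],[0,0,-4.2],[0,0,-4.2],[0,0,-4.2],[0,0,-4.2]],"jaw":[255,255,255,255,255]}'
python3 -m jog '{"travel":[[0,0,0],[0,0,0],[0,0,0]],"dr":[[0,0,0],[0,0,0],[0,0,0]],"jaw":[255,255,255]}'
python3 - <<'E'
from m import *
C,im=shot("wrist","w12.png"); cv2.imwrite("pics/w12b.png",cv2.resize(im,(640,480))[...,::-1])
t=tcp();print(t); e=t[0]/1000; print(block(im,C,"brown",t[0][:2],z=e[2]+.0072,R=.1), block(im,C,"ochre",(542,-114),z=.072,R=.1), block(im,C,"white",(549,-44),z=.072,R=.1))
E
```

```text
time: 18.7
eef_pos: [0.4207, 0.1997, 0.1567]
tcp_rot: [-0.306, 0.952, -0.001, 0.008]
contact_force: [1.4, 0.5, -0.8]
opening: 0.447
time: 19.12
eef_pos: [0.4747, 0.0069, 0.1481]
tcp_rot: [-0.126, 0.992, 0.0, 0.0]
contact_force: [0.6, 0.7, -2.0]
opening: 0.437
time: 19.53
eef_pos: [0.5338, -0.1833, 0.1478]
tcp_rot: [0.058, 0.998, 0.0, -0.0]
contact_force: [0.1, 0.4, -1.6]
opening: 0.442
time: 19.78
eef_pos: [0.5333, -0.181, 0.1475]
tcp_rot: [0.056, 0.998, 0.001, -0.001]
contact_force: [-0.0, -0.2, -0.8]
opening: 0.443
(array([ 533.3, -180.4,  147.6]), 83.7, 19.8, array([ 1.1, -0.6, -0.9]), 0.441)
(np.float64(3.1718558355513276), array([ 531.3, -178. ]), np.float32(173.6), array([44.9, 67.1]), array([257., 242.])) (np.float64(0.7851489479522493), array([ 542.2, -114.7]), np.float32(173.2), array([37.7, 67.5]), array([338., 200.])) (np.float64(4.168630310729759), array([546.6, -47.4]), np.float32(171.9), array([57.5, 78.8]), array([419., 202.]))
```

```bash

python3 -m jog '{"travel":[[3,-0.4,-39],[0,0,-34],[0,0,0],[0,0,0],[0,0,0]],"dr":[[0,0,0],[0,0,0],[0,0,0],[0,0,0],[0,0,0]],"jaw":[255,255,255,255,255]}'
python3 - <<'E'
from m import *
C,im=shot("wrist","w13.png"); cv2.imwrite("pics/w13b.png",cv2.resize(im,(640,480))[...,::-1])
t=tcp();print(t); e=t[0]/1000; print(block(im,C,"brown",t[0][:2],z=e[2]+.0072,R=.1))
E
```

```text
time: 20.25
eef_pos: [0.5367, -0.1807, 0.0757]
tcp_rot: [0.055, 0.999, 0.0, -0.001]
contact_force: [-0.5, 0.3, -1.3]
opening: 0.439
(array([ 537.2, -181.2,   76.4]), 83.7, 20.3, array([-0.3,  0.3, -1.1]), 0.441)
(np.float64(3.173631545144156), array([ 534. , -180.9]), np.float32(173.7), array([38.3, 66.8]), array([253., 240.]))
```

View pics/w13b.png

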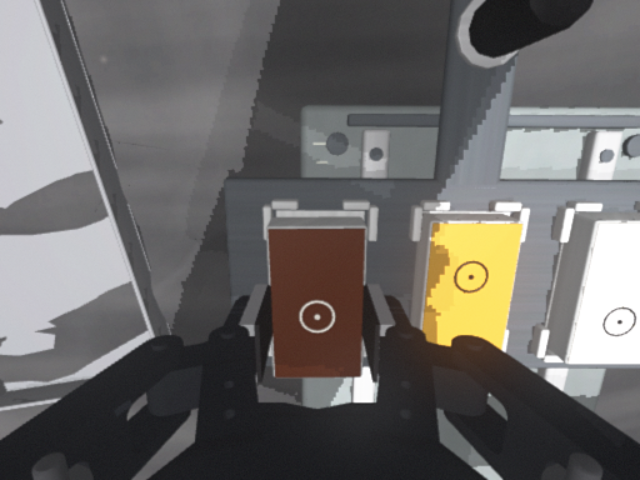

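Picture 11 shows brown centred over the right pocket to about 1 mm, with pocket centre at px 321 and block at 318. I lower and release.

```bash

python3 -m jog '{"travel":[[0,0.8,-4.5],[0,0,-4],[0,0,-3],[0,0,0],[0,0,0]],"dr":[[0,0,0],[0,0,0],[0,0,0],[0,0,0],[0,0,0]],"jaw":[255,255,255,255,255]}'
python3 -m jog '{"travel":[[0,0,0],[0,0,0],[0,0,0],[0,0,30],[0,0,40]],"dr":[[0,0,0],[0,0,0],[0,0,0],[0,0,0],[0,0,0]],"jaw":[90,90,90,90,90]}'
python3 -m jog '{"travel":[[8,30,40],[0,37,10],[0,0,0],[0,0,0],[0,0,0]],"dr":[[0,0,0],[0,0,0],[0,0,0],[0,0,0],[0,0,0]],"jaw":[0,0,0,0,0]}'
python3 - <<'E'
from m import *
C,im=shot("wrist","w14.png"); t=tcp();print(t)
print(block(im,C,"brown",(534,-181),z=.072),block(im,C,"ochre",(541.5,-113),z=.072)); print("white",block(im,C,"white",(549,-45),z=.072))
# rings: hough-like: darkest/brightest circle contour in each face
g=cv2.cvtColor(im,cv2.COLOR_RGB2GRAY)
big=cv2.resize(g,None,fx=4,fy=4,interpolation=cv2.INTER_CUBIC)
ci=cv2.HoughCircles(big,cv2.HOUGH_GRADIENT,1,60,param1=120,param2=25,minRadius=25,maxRadius=50)
if ci is not None:
    for x,y,r in ci[0][:12]:
        P=ray(C,x/4,y/4,.072)*1000; print(np.round([x/4,y/4,r/4]),P.round(1))
# nose-related: lever cap etc
cv2.imwrite("pics/w14b.png",cv2.resize(im,(800,600))[...,::-1])
E
```

```text
time: 20.72
eef_pos: [0.5378, -0.1815, 0.0649]
tcp_rot: [0.056, 0.998, -0.0, 0.001]
contact_force: [-0.0, 1.1, 3.5]
opening: 0.445
time: 21.13
eef_pos: [0.5337, -0.1796, 0.1295]
tcp_rot: [0.056, 0.998, 0.002, -0.005]
contact_force: [0.2, 0.3, 0.4]
opening: 0.649
time: 21.55
eef_pos: [0.543, -0.1195, 0.1758]
tcp_rot: [0.055, 0.998, -0.0, -0.001]
contact_force: [0.3, 0.3, 0.3]
opening: 1.003
(array([ 542.8, -119.8,  175.3]), 83.6, 21.6, array([ 0.4,  0.1, -0.5]), 1.001)
(np.float64(1.5605429905477837), array([ 535.4, -181.6]), np.float32(174.0), array([37.3, 67. ]), array([184., 188.])) (np.float64(1.9915605957770819), array([ 542.9, -114.4]), np.float32(173.2), array([37. , 67.1]), array([259., 189.]))
white (np.float64(18.053849254929432), array([561.6, -58. ]), np.float32(173.3), array([113.8, 119.2]), array([334., 200.]))
[260. 180.   9.] [ 533.2 -113.    72. ]
[184. 195.   8.] [ 539.7 -182.5   72. ]
[338. 204.   7.] [563.4 -45.4  72. ]
[455.  75.   7.] [465.   51.5  72. ]
```

View pics/w14b.png

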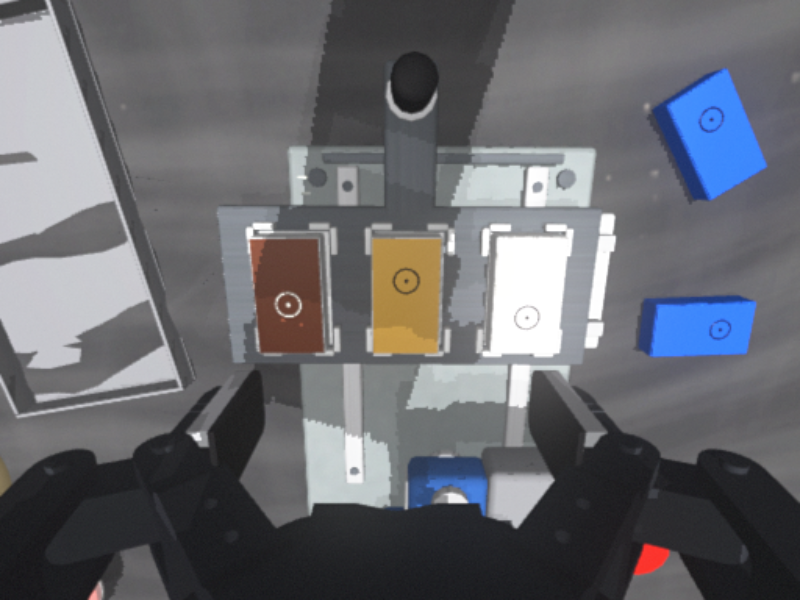

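Picture 12 shows all three seated face up, with rings at (288,304), (406,281) and (527,318). Next I refine the nose position from the arm's front edge in three stored pictures.

```bash
python3 - <<'E'
from m import *
V=[([552.5,-111.4,273.0],83.8,(420.5,372)),([552.3,-44.6,185.7],83.7,(251*1.25,352*1.25)),([542.8,-119.8,175.3],83.6,(448,458))]
A=np.zeros((3,3));B=np.zeros(3)
for e,y,p in V:
    q=Ro.from_matrix(np.array([[np.sin(np.radians(y))*-1,np.cos(np.radians(y)),0],[np.cos(np.radians(y)),np.sin(np.radians(y)),0],[0,0,-1]])).as_quat()
    C=cam("wrist",dict(eef_pos=np.array(e)/1000,tcp_rot=q)); u=np.array(p)*.64
    print([ (ray(C,*u,z)*1000).round(1) for z in(.106,.118)])
    d=C[1]@np.linalg.solve(C[0],[*u,1.]);d/=np.linalg.norm(d);P=np.eye(3)-np.outer(d,d);A+=P;B+=P@C[2]
print(np.linalg.solve(A,B)*1000)
# segment blue rows in each
for f in("w2","w10","w14"):
    im=cv2.imread(f"pics/{f}.png")[...,::-1].copy(); h=cv2.cvtColor(im,cv2.COLOR_RGB2HSV)
    m=cv2.inRange(h,(105,150,40),(125,255,255))
    for r in range(230,320,8):
        x=np.where(m[r,130:330])[0]
        if len(x)>15: print(f,r,x.min()+130,x.max()+130,len(x))
E
```

```text
[array([ 630.2, -101.6,  106. ]), array([ 624.4, -101.7,  118. ])]
[array([623.6, -99.7, 106. ]), array([615.9, -96.4, 118. ])]
[array([ 626.6, -100.8,  106. ]), array([ 617.9, -101.5,  118. ])]
[ 631.31685859 -101.37352905   98.70395105]
w2 246 253 286 27
w2 318 237 298 31
w10 302 177 221 22
w10 310 178 221 16
w10 318 178 222 19
w14 310 263 311 45
w14 318 264 310 23
```

```bash

python3 -m jog '{"travel":[[-36,6.5,0],[-36,6.5,0],[-36,6.5,0],[0,0,0],[0,0,0]],"dr":[[0,0,0],[0,0,0],[0,0,0],[0,0,0],[0,0,0]],"jaw":[0,0,0,0,0]}'
python3 -m jog '{"travel":[[0,0,-35],[0,0,-35],[0,0,-30],[0,0,0],[0,0,0]],"dr":[[0,0,0],[0,0,0],[0,0,0],[0,0,0],[0,0,0]],"jaw":[0,0,0,0,0]}'
python3 -m jog '{"travel":[[0,0,0],[0,0,0],[0,0,0],[0,0,0],[0,0,0]],"dr":[[0,0,0],[0,0,0],[0,0,0],[0,0,0],[0,0,0]],"jaw":[200,255,255,255,255]}' 50
python3 -m jog '{"travel":[[0,0,0],[0,0,0],[0,0,0],[0,0,0],[0,0,0]],"dr":[[0,0,0],[0,0,0],[0,0,0],[0,0,0],[0,0,0]],"jaw":[255,255,255,255,255]}'
python3 -c "
from m import *
print(tcp())"
```

```text
time: 22.02
eef_pos: [0.4332, -0.1, 0.1747]
tcp_rot: [0.057, 0.998, 0.001, -0.002]
contact_force: [-0.3, -0.1, -0.1]
opening: 1.0
time: 22.43
eef_pos: [0.4351, -0.1003, 0.0753]
tcp_rot: [0.056, 0.998, 0.001, -0.002]
contact_force: [-0.1, 0.5, 0.9]
opening: 1.0
time: 22.85
eef_pos: [0.4364, -0.1004, 0.078]
tcp_rot: [0.056, 0.998, -0.0, 0.001]
contact_force: [0.1, 0.4, 0.5]
opening: 0.298
time: 23.27
eef_pos: [0.4364, -0.1003, 0.078]
tcp_rot: [0.056, 0.998, -0.0, 0.001]
contact_force: [-1.3, 1.1, 6.1]
opening: 0.238
(array([ 436.4, -100.3,   78. ]), 83.6, 23.3, array([-1.3,  1.1,  6.1]), 0.238)
```

```bash

python3 -m jog '{"travel":[[20,-13.5,0],[20,-13.5,0],[21,-14,0],[21,-14.3,0],[0,0,0]],"dr":[[0,0,0],[0,0,0],[0,0,0],[0,0,0],[0,0,0]],"jaw":[255,255,255,255,255]}'
python3 -m jog '{"travel":[[0,0,0],[0,0,0],[0,0,0]],"dr":[[0,0,0],[0,0,0],[0,0,0]],"jaw":[255,255,255]}'
python3 - <<'E'
from m import *
print(tcp())
C,im=shot("wrist","w15.png");S,sc=shot("scene","s1.png")
for X in((.6445,-.1013,.078),(.6445,-.1013,.2)): print(proj(S,X))
u,v=[int(k) for k in proj(S,(.6445,-.1013,.078))]
a=cv2.resize(sc[v-45:v+45,u-60:u+60],(600,450),interpolation=cv2.INTER_CUBIC)
cv2.imwrite("pics/s1b.png",a[...,::-1]); print("nose in crop",(proj(S,(.6445,-.1013,.078))-[u-60,v-45])*5,"ring-plane",(proj(S,(.6445,-.1013,.072))-[u-60,v-45])*5)
E
```

```text
time: 23.68
eef_pos: [0.5222, -0.1584, 0.078]
tcp_rot: [0.056, 0.998, -0.002, 0.004]
contact_force: [1.5, -1.3, 6.3]
opening: 0.233
time: 23.93
eef_pos: [0.5185, -0.156, 0.078]
tcp_rot: [0.056, 0.998, -0.001, 0.001]
contact_force: [1.1, -2.0, 5.4]
opening: 0.234
(array([ 518.5, -156. ,   78. ]), 83.6, 23.9, array([ 1.1, -2. ,  5.4]), 0.234)
[300.57103022 212.83530603]
[302.32557758 170.37393005]
nose in crop [302.85515112 229.17653013] ring-plane [302.4460363  239.07741869]
```

View pics/s1b.png

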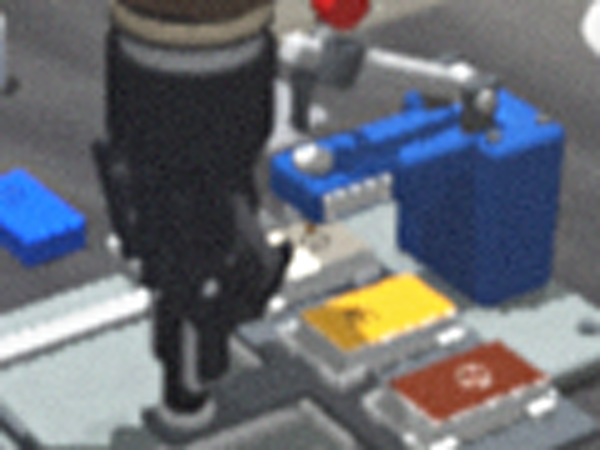

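Picture 13 shows the brass nose tip at (311,229), with the white ring at about (317,241) beneath it, roughly 2 mm off. I trim that, release, and go to the button.

```bash

python3 -m jog '{"travel":[[-1,0.8,0],[0,0,0],[0,0,0],[0,0,0],[0,0,0]],"dr":[[0,0,0],[0,0,0],[0,0,0],[0,0,0],[0,0,0]],"jaw":[255,255,255,255,0]}'
python3 -c "
from m import *
print(tcp())"
python3 -m jog '{"travel":[[0,0,0],[0,0,0],[0,0,0],[0,0,39],[0,0,39]],"dr":[[0,0,0],[0,0,0],[0,0,0],[0,0,0],[0,0,0]],"jaw":[0,0,0,0,0]}'
python3 -m jog '{"travel":[[0,0,39],[0,0,39],[35,35,0],[35,35,0],[0,0,0]],"dr":[[0,0,0],[0,0,0],[0,0,0],[0,0,0],[0,0,0]],"jaw":[0,0,255,255,255]}'
python3 -c "
from m import *
print(tcp())
C,im=shot('wrist','w16.png'); cv2.imwrite('pics/w16b.png',cv2.resize(im,(640,480))[...,::-1])
for lo,hi in(((0,150,80),(8,255,255)),((172,150,80),(180,255,255))):
  for c in blobs(im,lo,hi,30):
    x=c.reshape(-1,2); m=(x.min(0)+x.max(0))/2; print(m,x.min(0),x.max(0),ray(C,*m,.148)*1000,ray(C,*m,.208)*1000)
"
```

```text
time: 24.45
eef_pos: [0.5159, -0.154, 0.0768]
tcp_rot: [0.056, 0.998, 0.0, -0.0]
contact_force: [-0.5, 0.1, -0.2]
opening: 0.365
(array([ 515.9, -154. ,   76.8]), 83.6, 24.4, array([-0.5,  0.1, -0.2]), 0.365)
time: 24.87
eef_pos: [0.5137, -0.153, 0.1515]
tcp_rot: [0.056, 0.998, 0.002, -0.005]
contact_force: [1.4, 0.2, 0.4]
opening: 1.0
time: 25.28
eef_pos: [0.5786, -0.0917, 0.2336]
tcp_rot: [0.054, 0.999, 0.001, 0.002]
contact_force: [-0.9, 0.5, -0.1]
opening: 0.602
(array([578.6, -91.7, 233.6]), 83.8, 25.3, array([-0.9,  0.5, -0.1]), 0.602)
[248.  317.5] [236 309] [260 326] [ 697.54175064 -109.92144398  148.        ] [ 647.53786204 -103.28271753  208.        ]
[351. 262.] [342 254] [360 270] [648.80248126 -11.8796565  148.        ] [611.63209571 -31.05624476 208.        ]
[247.5 315.5] [236 308] [259 323] [ 695.24304457 -110.13711479  148.        ] [ 645.84442667 -103.44160021  208.        ]
```

```bash

python3 -m jog '{"travel":[[39.7,39,0],[39.7,39,0],[0,0,-40],[0,0,-38],[0,0,0]],"dr":[[0,0,0],[0,0,0],[0,0,0],[0,0,0],[0,0,0]],"jaw":[255,255,255,255,255]}'
python3 -c "
from m import *
print(tcp())"
python3 -m jog '{"travel":[[0,0,-5],[0,0,-5],[0,0,-3],[0,0,-2],[0,0,0]],"dr":[[0,0,0],[0,0,0],[0,0,0],[0,0,0],[0,0,0]],"jaw":[255,255,255,255,255]}'
python3 -c "
from m import *
print(tcp())
S,sc=shot('scene','s2.png')
for lo,hi in(((0,150,80),(8,255,255)),):
  for c in blobs(sc,lo,hi,10):
    x=c.reshape(-1,2).mean(0)
    if 250<x[0]<340 and 120<x[1]<220: print(x)
for p in((-.010,0,.166),(.013,0,.208)):
  print(proj(S,np.array([.6445,-.101,0])+Ro.from_euler('z',-6.2,degrees=True).as_matrix()@p))
"
```

```text
time: 25.75
eef_pos: [0.6288, -0.0359, 0.1444]
tcp_rot: [0.055, 0.998, 0.001, -0.009]
contact_force: [-1.5, 0.2, -3.1]
opening: -0.001
(array([628.8, -35.9, 144.4]), 83.6, 25.8, array([-1.5,  0.2, -3.1]), -0.001)
time: 26.17
eef_pos: [0.6356, -0.0378, 0.1412]
tcp_rot: [0.056, 0.998, -0.0, 0.001]
contact_force: [0.7, -0.3, -0.2]
opening: 0.004
(array([635.6, -37.8, 141.2]), 83.6, 26.2, array([ 0.7, -0.3, -0.2]), 0.004)
[307.60714286 166.46428571]
[298.48293565 183.63795571]
[306.62374672 166.11418563]
```

The diagonal rows fell short at (636,-38), with no contact. I rise, shift over and press.

```bash

python3 -m jog '{"travel":[[0,0,25],[11,12,0],[11.5,12,0],[0,0,0],[0,0,0]],"dr":[[0,0,0],[0,0,0],[0,0,0],[0,0,0],[0,0,0]],"jaw":[255,255,255,255,255]}'
python3 -c "
from m import *
print(tcp())"
python3 -m jog '{"travel":[[0,0,-10],[0,0,-6],[0,0,-5],[0,0,-3],[0,0,-2]],"dr":[[0,0,0],[0,0,0],[0,0,0],[0,0,0],[0,0,0]],"jaw":[255,255,255,255,255]}'
python3 -m jog '{"travel":[[0,0,-1],[0,0,0]],"dr":[[0,0,0],[0,0,0]],"jaw":[255,255]}'
cat > lev.py <<'E'
from m import *
print(tcp())
S,sc=shot('scene','s_last.png')
for c in blobs(sc,(0,150,80),(8,255,255),10):
    x=c.reshape(-1,2).mean(0)
    if 250<x[0]<340 and 120<x[1]<220: print("red",x.round(1))
print("down 298,184  up 307,166")
E
python3 lev.py
```

```text
time: 26.63
eef_pos: [0.6579, -0.013, 0.1656]
tcp_rot: [0.055, 0.998, -0.0, 0.001]
contact_force: [-0.5, -0.4, -1.4]
opening: -0.003
(array([657.9, -13. , 165.6]), 83.7, 26.6, array([-0.5, -0.4, -1.4]), -0.003)
time: 27.05
eef_pos: [0.6569, -0.0137, 0.1398]
tcp_rot: [0.056, 0.998, -0.0, -0.001]
contact_force: [-5.7, 0.9, 13.4]
opening: 0.001
time: 27.22
eef_pos: [0.6569, -0.0136, 0.1399]
tcp_rot: [0.056, 0.998, -0.0, -0.001]
contact_force: [-6.1, 0.1, 9.8]
opening: 0.006
(array([656.9, -13.6, 139.9]), 83.6, 27.2, array([-6.1,  0.1,  9.8]), 0.006)
red [299.4 183.5]
down 298,184  up 307,166
```

The lever dropped (its red grip is now at (299,183)). I retract and go to the lever grip.

```bash

python3 -m jog '{"travel":[[0,0,30],[0,0,35],[0,0,30],[0,0,0],[-7.5,-28.8,0]],"dr":[[0,0,0],[0,0,0],[0,0,0],[0,0,0],[0,0,0]],"jaw":[255,255,255,255,0]}'
python3 -m jog '{"travel":[[-7.5,-28.8,0],[-7.5,-28.8,0],[0,0,0],[0,0,0],[0,0,0]],"dr":[[0,0,0],[0,0,0],[0,0,0],[0,0,0],[0,0,0]],"jaw":[0,0,0,0,0]}'
python3 lev.py
python3 -c "
from m import *
C,im=shot('wrist','w17.png'); cv2.imwrite('pics/w17b.png',cv2.resize(im,(640,480))[...,::-1])
for lo,hi in(((0,150,80),(8,255,255)),((172,150,80),(180,255,255))):
  for c in blobs(im,lo,hi,30):
    x=c.reshape(-1,2); m=(x.min(0)+x.max(0))/2; print(m,x.min(0),x.max(0),ray(C,*m,.175)*1000)
"
```

```text
time: 27.68
eef_pos: [0.6518, -0.0391, 0.2359]
tcp_rot: [0.054, 0.999, 0.001, 0.003]
contact_force: [-0.1, -1.0, -0.9]
opening: 0.13
time: 28.1
eef_pos: [0.6347, -0.0995, 0.232]
tcp_rot: [0.056, 0.998, 0.0, -0.0]
contact_force: [-0.5, 0.4, -0.3]
opening: 0.848
(array([634.7, -99.5, 232. ]), 83.6, 28.1, array([-0.5,  0.4, -0.3]), 0.848)
red [299.9 183.8]
red [284.1 177. ]
down 298,184  up 307,166
[354.  211.5] [338 196] [370 227] [645.56839326 -25.61130817 175.        ]
[250. 205.] [239 188] [261 222] [ 631.9807624  -101.53136593  175.        ]
```

```bash

python3 -m jog '{"travel":[[-1,-1.5,-30],[0,0,-30],[0,0,-16],[0,0,0],[0,0,0]],"dr":[[0,0,0],[0,0,0],[0,0,0],[0,0,0],[0,0,0]],"jaw":[0,0,0,0,0]}'
python3 -c "
from m import *
print(tcp())"
python3 -m jog '{"travel":[[0,0,0],[0,0,0],[0,0,0],[0,0,0],[0,0,0]],"dr":[[0,0,0],[0,0,0],[0,0,0],[0,0,0],[0,0,0]],"jaw":[200,255,255,255,255]}' 25
python3 -m jog '{"travel":[[0,0,0],[0,0,0],[0,0,0],[0,0,0],[0,0,0]],"dr":[[0,0,0],[0,0,0],[0,0,0],[0,0,0],[0,0,0]],"jaw":[255,255,255,255,255]}'
python3 -c "
from m import *
print(tcp())"
```

```text
time: 28.62
eef_pos: [0.6336, -0.1, 0.1556]
tcp_rot: [0.055, 0.998, 0.0, -0.001]
contact_force: [-0.4, -0.9, -0.3]
opening: 0.996
(array([ 633.6, -100. ,  155.6]), 83.7, 28.6, array([-0.4, -0.9, -0.3]), 0.996)
time: 29.03
eef_pos: [0.6345, -0.1013, 0.1578]
tcp_rot: [0.056, 0.998, -0.0, 0.001]
contact_force: [0.5, 1.0, -0.2]
opening: 0.299
time: 29.45
eef_pos: [0.6343, -0.1013, 0.1575]
tcp_rot: [0.056, 0.998, -0.0, 0.0]
contact_force: [-0.9, 0.2, 3.8]
opening: 0.207
(array([ 634.3, -101.3,  157.5]), 83.6, 29.4, array([-0.9,  0.2,  3.8]), 0.207)
```

```bash

python3 -m jog '{"travel":[[4.8,-0.5,13.4],[6.4,-0.7,12.5],[8,-0.9,11.6],[9.4,-1,10.7],[2,0,1]],"dr":[[0,0,0],[0,0,0],[0,0,0],[0,0,0],[0,0,0]],"jaw":[255,255,255,255,255]}'
python3 -m jog '{"travel":[[0,0,0],[0,0,0],[0,0,0]],"dr":[[0,0,0],[0,0,0],[0,0,0]],"jaw":[255,255,255]}'
python3 lev.py
```

```text
time: 29.87
eef_pos: [0.6646, -0.1048, 0.2053]
tcp_rot: [0.056, 0.998, -0.0, -0.001]
contact_force: [-3.1, -1.9, -1.2]
opening: 0.203
time: 30.12
eef_pos: [0.664, -0.1047, 0.2048]
tcp_rot: [0.056, 0.998, -0.0, -0.0]
contact_force: [1.3, -3.4, -2.9]
opening: 0.199
(array([ 664. , -104.7,  204.8]), 83.6, 30.1, array([ 1.3, -3.4, -2.9]), 0.199)
red [283.8 177. ]
red [306.3 164.5]
down 298,184  up 307,166
```

```bash

python3 -m jog '{"travel":[[0,0,0],[0,0,0],[0,0,0],[0,0,30],[0,0,20]],"dr":[[0,0,0],[0,0,0],[0,0,0],[0,0,0],[0,0,0]],"jaw":[0,0,0,0,0]}'
python3 -m jog '{"travel":[[-30,0,0],[-30,0,0],[-30,-10,0],[-30,-20,0],[-27,-20,0]],"dr":[[0,0,0],[0,0,0],[0,0,0],[0,0,0],[0,0,0]],"jaw":[0,0,0,0,0]}'
python3 -m jog '{"travel":[[0,0,0],[0,0,0]],"dr":[[0,0,0],[0,0,0]],"jaw":[0,0]}'
python3 lev.py
python3 - <<'E'
from m import *
C,im=shot("wrist","w18.png"); print(tcp())
for n,p in(("ochre",(618,-170)),("brown",(611,-237))): print(n,block(im,C,n,p,z=.072))
sc=cv2.imread("pics/s_last.png")[...,::-1].copy()
big=cv2.resize(sc[190:235,275:335],(800,600),interpolation=cv2.INTER_LANCZOS4)
cv2.imwrite("pics/s3b.png",big[...,::-1])
# post
g=cv2.cvtColor(im,cv2.COLOR_RGB2GRAY); cv2.imwrite("pics/w18b.png",im[...,::-1])
E
```

```text
time: 30.58
eef_pos: [0.6645, -0.1036, 0.2565]
tcp_rot: [0.056, 0.998, 0.0, -0.0]
contact_force: [0.6, -0.5, 1.5]
opening: 0.901
time: 31.0
eef_pos: [0.5165, -0.1536, 0.2566]
tcp_rot: [0.055, 0.999, -0.0, 0.001]
contact_force: [0.3, -0.3, 1.6]
opening: 1.0
time: 31.17
eef_pos: [0.5172, -0.1546, 0.2569]
tcp_rot: [0.057, 0.998, -0.0, 0.001]
contact_force: [0.1, -0.1, -0.1]
opening: 1.002
(array([ 517.2, -154.6,  256.9]), 83.5, 31.2, array([ 0.1, -0.1, -0.1]), 1.002)
red [283.6 177.4]
red [307.3 166.1]
down 298,184  up 307,166
(array([ 518.4, -153.9,  256.7]), 83.6, 31.3, array([ 0.3, -0.1, -0.8]), 0.999)
ochre (np.float64(7.643150520449792), array([ 625.6, -170. ]), np.float32(173.9), array([36.5, 66.6]), array([251., 254.]))
brown (np.float64(7.071273334709186), array([ 618.1, -237.4]), np.float32(173.6), array([37.8, 66.4]), array([197., 254.]))
```

View pics/s3b.png

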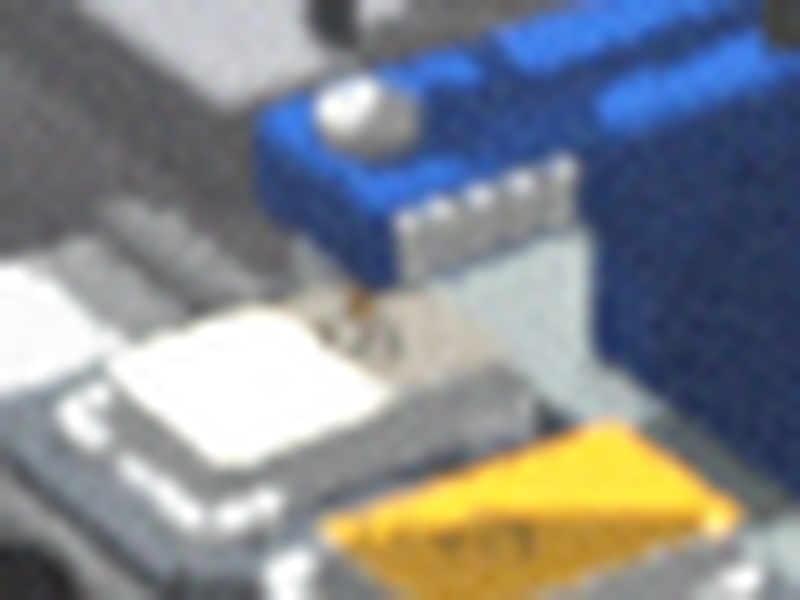

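Picture 14 shows the nose tip at (362,308) and the white ring centred at about (362,341), as expected for alignment to within about 1.5 mm. The lever is caught (its red grip is at (307,166)). Next I grip the post for ochre.

```bash

python3 -m jog '{"travel":[[-1,-1,-40],[0,0,-40],[0,0,-40],[0,0,-40],[0,0,-20]],"dr":[[0,0,0],[0,0,0],[0,0,0],[0,0,0],[0,0,0]],"jaw":[0,0,0,0,0]}'
python3 -m jog '{"travel":[[0,0,0],[0,0,0],[0,0,0],[0,0,0],[0,0,0]],"dr":[[0,0,0],[0,0,0],[0,0,0],[0,0,0],[0,0,0]],"jaw":[0,200,255,255,255]}' 50
python3 -m jog '{"travel":[[0,0,0],[0,0,0],[0,0,0],[0,0,0],[0,0,0]],"dr":[[0,0,0],[0,0,0],[0,0,0],[0,0,0],[0,0,0]],"jaw":[255,255,255,255,255]}'
python3 -c "
from m import *
print(tcp())"
```

```text
time: 31.68
eef_pos: [0.5148, -0.1528, 0.0706]
tcp_rot: [0.055, 0.998, 0.002, -0.003]
contact_force: [-1.0, -0.2, -0.9]
opening: 1.001
time: 32.1
eef_pos: [0.5185, -0.1559, 0.0785]
tcp_rot: [0.056, 0.998, -0.001, 0.002]
contact_force: [-0.2, -0.1, 0.8]
opening: 0.457
time: 32.52
eef_pos: [0.5177, -0.1557, 0.0779]
tcp_rot: [0.056, 0.998, -0.0, 0.001]
contact_force: [0.2, 1.0, 5.4]
opening: 0.236
(array([ 517.7, -155.7,   77.9]), 83.6, 32.5, array([0.2, 1. , 5.4]), 0.236)
```

```bash

python3 -m jog '{"travel":[[7.4,16.8,0],[7.4,16.8,0],[7.4,16.8,0],[7.5,16.7,0],[0,0,0]],"dr":[[0,0,0],[0,0,0],[0,0,0],[0,0,0],[0,0,0]],"jaw":[255,255,255,255,255]}'
python3 -m jog '{"travel":[[0,0,0],[0,0,0],[0,0,0]],"dr":[[0,0,0],[0,0,0],[0,0,0]],"jaw":[255,255,255]}'
python3 - <<'E'
from m import *
print(tcp())
S,sc=shot("scene","s4.png")
big=cv2.resize(sc[190:235,275:335],(800,600),interpolation=cv2.INTER_LANCZOS4)
cv2.imwrite("pics/s4b.png",big[...,::-1])
def nose_ring(sc):
    for f in("s_last","s4"):
        im=cv2.imread(f"pics/{f}.png"); 
E
```

```text
time: 32.93
eef_pos: [0.5487, -0.0864, 0.0779]
tcp_rot: [0.055, 0.998, 0.0, 0.002]
contact_force: [1.8, 1.4, 5.2]
opening: 0.237
time: 33.18
eef_pos: [0.5482, -0.0886, 0.0779]
tcp_rot: [0.056, 0.998, -0.0, 0.003]
contact_force: [1.5, 1.9, 5.4]
opening: 0.239
(array([548.2, -88.6,  77.9]), 83.6, 33.2, array([1.5, 1.9, 5.4]), 0.239)
```

```bash

python3 -m jog '{"travel":[[-0.7,0,0],[0,0,0],[0,0,0],[0,0,0],[0,0,0]],"dr":[[0,0,0],[0,0,0],[0,0,0],[0,0,0],[0,0,0]],"jaw":[255,255,255,0,0]}'
python3 -m jog '{"travel":[[0,0,0],[0,0,0],[0,0,39],[0,0,39],[0,0,39]],"dr":[[0,0,0],[0,0,0],[0,0,0],[0,0,0],[0,0,0]],"jaw":[0,0,0,0,0]}'
python3 - <<'E'
from m import *
print(tcp())
S,sc=shot("scene","s4.png")
g=cv2.cvtColor(sc,cv2.COLOR_RGB2HSV)
print("V");print(g[208:224,292:314,2]);print("H");print(g[208:224,292:314,0])
E
```

```text
time: 33.65
eef_pos: [0.5451, -0.0884, 0.0757]
tcp_rot: [0.056, 0.998, -0.0, -0.0]
contact_force: [-0.1, 0.3, 0.3]
opening: 0.51
time: 34.07
eef_pos: [0.5444, -0.0879, 0.1927]
tcp_rot: [0.056, 0.998, 0.0, -0.002]
contact_force: [0.9, -0.2, 0.8]
opening: 0.996
(array([544.4, -87.9, 192.7]), 83.6, 34.1, array([ 0.9, -0.2,  0.8]), 0.996)
V
[[138 144 140 140 136 113 100  87  94  80  95 100 106 135 140 143 139 143
  142 132 118 117]
 [136 142 143 143 135 122 107 107  94  86  93 101 109 130 152 142 138 134
  118 116 122 145]
 [144 141 148 139 115 103 106 113 107  93  98  99 112 132 153 128 116 116
  132 147 153 158]
 [140 114 117 102  97 114 134 143 137 103  91  90  92 110 122 133 143 145
  155 157 158 154]
 [135 134 128 126 139 148 156 151 145 132 120 122 135 147 148 157 159 153
  161 161 155 159]
 [207 222 176 153 156 155 149 133 149 127 125 137 141 162 160 159 154 160
  160 152 161 154]
 [203 202 174 158 160 156 136 122 142 126 133 118 121 155 159 156 155 163
  159 158 158 155]
 [190 185 174 162 161 157 144 135 144 145 144 114 127 152 157 152 158 152
  162 161 156 159]
 [175 180 184 175
[... 1518 characters left out ...]
8  18  20  20  19  19  19  18
   19  19  20  14]
 [ 18  17  19  19  20  20  20  20  19  18  20  18  20  19  18  20  19  18
   23  24  30  90]
 [ 75  18  16  16  20  19  20  20  19  19  19  19  20  19  18  13  19  90
   98  78 120  90]
 [ 97 105 135  22  20  19  20  20  18  19  18  19  21  18 130  90  75  60
  101  45 120 105]
 [113  60  83  45  23  19  18  19  18  18  13  30  90 108 110  75 105  90
  114  83 140  83]
 [100  98  90 101  30  17  16  20  21  90  95 120 114  75  96  80 110  75
   30 105  90  98]
 [ 99   0  90  30 105  98  75 113  90  95 130   0  98  45  90  70  77 100
   90  99  99 103]
 [ 83 140  90  60 100  75  98  86  75 160 108  90  98  90  90 111  90 103
   96 110 138  11]]
```

```bash
python3 - <<'E'
from m import *
sc=np.mean([read_camera("scene").astype(float) for _ in range(10)],0)
np.save("s5.npy",sc)
a=np.clip((sc[204:222,290:314]-40)*1.5,0,255).astype(np.uint8)
a=cv2.resize(a,(768,576),interpolation=cv2.INTER_CUBIC)
for k in range(0,24,2): cv2.putText(a,str(290+k),(k*32,12),0,.4,(255,255,255),1)
for k in range(0,18,2): cv2.putText(a,str(204+k),(0,k*32+16),0,.4,(255,255,255),1)
cv2.imwrite("pics/s5b.png",a[...,::-1])
E
```

```text
(no output)
```

View pics/s5b.png

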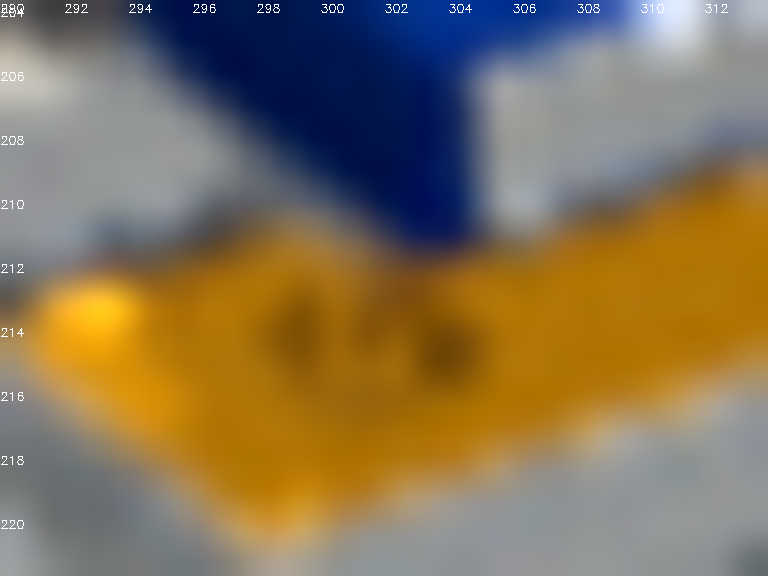

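Picture 15 shows the ochre ring centre at about (300.7,213.6) and the nose tip at about (301.8,212.5), so the ring may be a few mm too far in +y. I regrip and trim.

```bash

python3 -m jog '{"travel":[[2,-0.5,-40],[0,0,-40],[0,0,-36],[0,0,0],[0,0,0]],"dr":[[0,0,0],[0,0,0],[0,0,0],[0,0,0],[0,0,0]],"jaw":[0,0,0,0,200]}' 50
python3 -m jog '{"travel":[[0,0,0],[0,0,0],[0,0,0],[0,0,0],[0,0,0]],"dr":[[0,0,0],[0,0,0],[0,0,0],[0,0,0],[0,0,0]],"jaw":[255,255,255,255,255]}'
python3 -m jog '{"travel":[[0,0,0],[0,0,0],[0,0,0]],"dr":[[0,0,0],[0,0,0],[0,0,0]],"jaw":[255,255,255]}'
python3 -c "
from m import *
print(tcp())"
```

```text
time: 35.03
eef_pos: [0.5456, -0.0879, 0.0745]
tcp_rot: [0.056, 0.998, 0.001, -0.003]
contact_force: [1.3, -0.6, 0.8]
opening: 0.884
time: 35.45
eef_pos: [0.549, -0.089, 0.0793]
tcp_rot: [0.056, 0.998, -0.0, 0.002]
contact_force: [-0.7, 0.3, 5.1]
opening: 0.234
time: 35.7
eef_pos: [0.549, -0.089, 0.0793]
tcp_rot: [0.056, 0.998, -0.0, 0.002]
contact_force: [-1.2, 0.1, 5.8]
opening: 0.237
(array([549. , -89. ,  79.3]), 83.6, 35.7, array([-1.2,  0.1,  5.8]), 0.237)
```

```bash

python3 -m jog '{"travel":[[-0.7,-3,0],[0,0,0],[0,0,0],[0,0,0],[0,0,0]],"dr":[[0,0,0],[0,0,0],[0,0,0],[0,0,0],[0,0,0]],"jaw":[255,255,255,255,0]}'
python3 -m jog '{"travel":[[0,0,0],[0,0,0],[0,0,0],[0,0,39],[0,0,39]],"dr":[[0,0,0],[0,0,0],[0,0,0],[0,0,0],[0,0,0]],"jaw":[0,0,0,0,0]}'
python3 -m jog '{"travel":[[0,0,39],[0,0,40],[0,0,0],[27,19.5,0],[27,19.5,0]],"dr":[[0,0,0],[0,0,0],[0,0,0],[0,0,0],[0,0,0]],"jaw":[0,0,255,255,255]}'
python3 -m jog '{"travel":[[27,19.5,0],[27,19.5,0],[0,0,0],[0,0,0],[0,0,0]],"dr":[[0,0,0],[0,0,0],[0,0,0],[0,0,0],[0,0,0]],"jaw":[255,255,255,255,255]}'
python3 - <<'E'
from m import *
print(tcp())
sc=np.mean([read_camera("scene").astype(float) for _ in range(6)],0)
print(sc[210:219,296:308,0].round().astype(int)); o=np.load("s5.npy"); print(o[210:219,296:308,0].round().astype(int))
E
```

```text
time: 36.12
eef_pos: [0.5479, -0.0919, 0.0783]
tcp_rot: [0.056, 0.998, -0.0, 0.001]
contact_force: [0.1, 0.7, -0.1]
opening: 0.361
time: 36.53
eef_pos: [0.5442, -0.0907, 0.152]
tcp_rot: [0.056, 0.998, 0.001, -0.004]
contact_force: [0.3, -1.1, 0.3]
opening: 0.994
time: 36.95
eef_pos: [0.6013, -0.053, 0.2351]
tcp_rot: [0.057, 0.998, -0.0, 0.001]
contact_force: [-0.0, -0.4, -0.1]
opening: 0.602
time: 37.37
eef_pos: [0.6544, -0.0136, 0.233]
tcp_rot: [0.056, 0.998, -0.0, -0.001]
contact_force: [-0.3, -0.9, -0.3]
opening: 0.003
(array([654.4, -13.6, 233. ]), 83.6, 37.4, array([-0.3, -0.9, -0.3]), 0.003)
[[132 123 103 100  90  60  38  31  60 126 145 119]
 [111  98  99 124 123 106  73  57  73 110 130 138]
 [112 116 136 149 150 126 117 122 136 141 145 154]
 [145 148 153 154 146 125 118 143 154 158 158 157]
 [158 156 153 134 128 136 122 133 137 148 157 157]
 [157 158 151 133 136 146 129 130 120 133 153 156]
 [160 157 153 146 140 147 129 118 117 141 154 157]
 [156 152 154 151 146 153 142 142 142 152 156 158]
 [153 152 151 155 166 183 183 167 155 156 156 154]]
[[105 103 109 109  90  63  37  28  58 126 146 120]
 [ 97 114 134 143 129 106  74  59  74 112 131 140]
 [139 148 155 151 150 132 116 118 136 145 146 156]
 [158 159 149 132 148 132 125 130 148 160 158 160]
 [158 156 136 125 144 130 135 120 125 152 160 158]
 [158 157 147 134 147 143 146 120 125 152 160 156]
 [161 158 155 147 144 141 143 143 148 157 157 159]
 [160 158 160 157 151 149 153 156 160 161 158 157]
 [160 158 158 162 157 158 159 159 159 160 146 142]]
```

The ring is now at about (301.8,214.9) against the expected (301.7,214.6). I press the button.

```bash

python3 -m jog '{"travel":[[3,0,-38],[0,0,-30],[0,0,0],[0,0,-10],[0,0,-6]],"dr":[[0,0,0],[0,0,0],[0,0,0],[0,0,0],[0,0,0]],"jaw":[255,255,255,255,255]}'
python3 -m jog '{"travel":[[0,0,-5],[0,0,-3],[0,0,-2],[0,0,-1],[0,0,0]],"dr":[[0,0,0],[0,0,0],[0,0,0],[0,0,0],[0,0,0]],"jaw":[255,255,255,255,255]}'
python3 lev.py
```

```text
time: 38.08
eef_pos: [0.6586, -0.0139, 0.1509]
tcp_rot: [0.056, 0.998, -0.0, 0.001]
contact_force: [0.4, 0.1, 0.1]
opening: 0.0
time: 38.5
eef_pos: [0.6588, -0.0139, 0.1402]
tcp_rot: [0.056, 0.998, -0.0, 0.001]
contact_force: [-0.1, -0.6, 2.2]
opening: 0.0
(array([658.8, -13.9, 140.2]), 83.6, 38.5, array([-0.1, -0.6,  2.2]), 0.0)
red [299.5 183.3]
down 298,184  up 307,166
```

```bash

python3 -m jog '{"travel":[[0,0,30],[0,0,35],[0,0,30],[0,0,0],[-8.3,-29,0]],"dr":[[0,0,0],[0,0,0],[0,0,0],[0,0,0],[0,0,0]],"jaw":[255,255,255,255,0]}'
python3 -m jog '{"travel":[[-8.3,-29,0],[-8.3,-29.4,0],[0,0,0],[0,0,0],[0,0,0]],"dr":[[0,0,0],[0,0,0],[0,0,0],[0,0,0],[0,0,0]],"jaw":[0,0,0,0,0]}'
python3 -m jog '{"travel":[[0,0,-30],[0,0,-30],[0,0,-19],[0,0,0],[0,0,0]],"dr":[[0,0,0],[0,0,0],[0,0,0],[0,0,0],[0,0,0]],"jaw":[0,0,0,0,0]}'
python3 -c "
from m import *
print(tcp())"
python3 -m jog '{"travel":[[0,0,0],[0,0,0],[0,0,0],[0,0,0],[0,0,0]],"dr":[[0,0,0],[0,0,0],[0,0,0],[0,0,0],[0,0,0]],"jaw":[200,255,255,255,255]}' 25
python3 -m jog '{"travel":[[0,0,0],[0,0,0],[0,0,0],[0,0,0],[0,0,0]],"dr":[[0,0,0],[0,0,0],[0,0,0],[0,0,0],[0,0,0]],"jaw":[255,255,255,255,255]}'
python3 -c "
from m import *
print(tcp())"
```

```text
time: 38.97
eef_pos: [0.6518, -0.0392, 0.2378]
tcp_rot: [0.053, 0.999, 0.001, 0.004]
contact_force: [-0.2, -0.3, -0.6]
opening: 0.13
time: 39.38
eef_pos: [0.633, -0.1007, 0.2337]
tcp_rot: [0.056, 0.998, 0.0, -0.0]
contact_force: [-0.3, -0.1, -0.4]
opening: 0.85
time: 39.8
eef_pos: [0.6325, -0.0996, 0.1535]
tcp_rot: [0.055, 0.998, 0.001, -0.002]
contact_force: [-0.4, 0.2, -0.2]
opening: 0.996
(array([632.5, -99.6, 153.5]), 83.7, 39.8, array([-0.4,  0.2, -0.2]), 0.996)
time: 40.22
eef_pos: [0.6335, -0.1012, 0.1561]
tcp_rot: [0.056, 0.998, -0.0, 0.001]
contact_force: [0.7, -0.3, 0.4]
opening: 0.3
time: 40.63
eef_pos: [0.6333, -0.1012, 0.1558]
tcp_rot: [0.056, 0.998, -0.0, 0.0]
contact_force: [-0.5, -0.3, 4.4]
opening: 0.202
(array([ 633.3, -101.2,  155.8]), 83.6, 40.6, array([-0.5, -0.3,  4.4]), 0.202)
```

Gripped at 17 mm. I lift along the arc, release, and retreat to above the post at about (547,-92).

```bash

python3 -m jog '{"travel":[[4.8,-0.5,13.4],[6.4,-0.7,12.5],[8,-0.9,11.6],[9.4,-1,10.7],[2,0,1]],"dr":[[0,0,0],[0,0,0],[0,0,0],[0,0,0],[0,0,0]],"jaw":[255,255,255,255,255]}'
python3 -m jog '{"travel":[[0,0,0],[0,0,0],[0,0,0]],"dr":[[0,0,0],[0,0,0],[0,0,0]],"jaw":[255,255,255]}'
python3 -m jog '{"travel":[[0,0,0],[0,0,0],[0,0,0],[0,0,30],[0,0,20]],"dr":[[0,0,0],[0,0,0],[0,0,0],[0,0,0],[0,0,0]],"jaw":[0,0,0,0,0]}'
python3 -m jog '{"travel":[[-30,0,0],[-30,4,0],[-30,4,0],[-25,4,0],[0,0,0]],"dr":[[0,0,0],[0,0,0],[0,0,0],[0,0,0],[0,0,0]],"jaw":[0,0,0,0,0]}'
python3 lev.py
```

```text
time: 41.05
eef_pos: [0.6634, -0.1046, 0.2037]
tcp_rot: [0.056, 0.998, -0.0, -0.001]
contact_force: [-4.2, -0.9, -0.6]
opening: 0.206
time: 41.3
eef_pos: [0.6629, -0.1045, 0.2032]
tcp_rot: [0.056, 0.998, -0.0, -0.001]
contact_force: [-1.6, -2.9, -0.8]
opening: 0.203
time: 41.72
eef_pos: [0.6635, -0.1036, 0.2544]
tcp_rot: [0.056, 0.998, 0.0, -0.0]
contact_force: [1.0, 0.2, 1.1]
opening: 0.897
time: 42.13
eef_pos: [0.5453, -0.0907, 0.2538]
tcp_rot: [0.056, 0.998, 0.0, -0.001]
contact_force: [1.3, -0.0, -1.1]
opening: 0.996
(array([545.3, -90.7, 253.8]), 83.6, 42.1, array([ 1.3, -0. , -1.1]), 0.996)
red [283.9 177.2]
red [307.6 166.1]
down 298,184  up 307,166
```

```bash

python3 -m jog '{"travel":[[2,-1,-40],[0,0,-40],[0,0,-40],[0,0,-40],[0,0,-17]],"dr":[[0,0,0],[0,0,0],[0,0,0],[0,0,0],[0,0,0]],"jaw":[0,0,0,0,0]}'
python3 -m jog '{"travel":[[0,0,0],[0,0,0],[0,0,0],[0,0,0],[0,0,0]],"dr":[[0,0,0],[0,0,0],[0,0,0],[0,0,0],[0,0,0]],"jaw":[0,200,255,255,255]}' 50
python3 -m jog '{"travel":[[0,0,0],[0,0,0],[0,0,0],[0,0,0],[0,0,0]],"dr":[[0,0,0],[0,0,0],[0,0,0],[0,0,0],[0,0,0]],"jaw":[255,255,255,255,255]}'
python3 -c "
from m import *
print(tcp())"
python3 -m jog '{"travel":[[-1.6,17.3,0],[-1.6,17.3,0],[-1.6,17.3,0],[-1.6,17.3,0],[0,0,0]],"dr":[[0,0,0],[0,0,0],[0,0,0],[0,0,0],[0,0,0]],"jaw":[255,255,255,255,255]}'
python3 -m jog '{"travel":[[0,0,0],[0,0,0],[0,0,0]],"dr":[[0,0,0],[0,0,0],[0,0,0]],"jaw":[255,255,255]}'
python3 - <<'E'
from m import *
print(tcp())
sc=np.mean([read_camera("scene").astype(float) for _ in range(8)],0)
print(sc[210:220,295:309,1].round().astype(int))
E
```

```text
time: 42.6
eef_pos: [0.5484, -0.092, 0.0715]
tcp_rot: [0.056, 0.998, 0.001, -0.003]
contact_force: [-1.3, -0.4, -0.2]
opening: 0.998
time: 43.02
eef_pos: [0.5525, -0.0937, 0.0797]
tcp_rot: [0.056, 0.998, -0.001, 0.002]
contact_force: [-0.2, 0.6, 0.5]
opening: 0.455
time: 43.43
eef_pos: [0.5517, -0.0934, 0.079]
tcp_rot: [0.056, 0.998, -0.0, 0.001]
contact_force: [-0.1, 1.2, 6.5]
opening: 0.239
(array([551.7, -93.4,  79. ]), 83.6, 43.4, array([-0.1,  1.2,  6.5]), 0.239)
time: 43.85
eef_pos: [0.5454, -0.0219, 0.079]
tcp_rot: [0.055, 0.998, 0.0, 0.002]
contact_force: [-0.4, 1.2, 6.8]
opening: 0.243
time: 44.1
eef_pos: [0.5452, -0.0236, 0.079]
tcp_rot: [0.056, 0.998, 0.0, 0.001]
contact_force: [-1.9, 1.7, 7.2]
opening: 0.238
(array([545.2, -23.6,  79. ]), 83.6, 44.1, array([-1.9,  1.7,  7.2]), 0.238)
[[139 133 134 135 123  97  70  63  59  77 133 149 112  91]
 [132 115 121 123 102  95  95  77  59  61  86  96  70  56]
 [ 95  75  78  77  63  70  92  83  59  50  50  52  46  44]
 [ 62  53  50  51  61  76  81  79  64  52  46  49  48  44]
 [ 61  58  49  62 109 120  89  86  92  81  56  47  47  48]
 [ 68  68  58  74 120 103  80  82  99 119  72  46  49  48]
 [ 70  68  67  72  91  78  63  73 108 120  69  48  45  46]
 [ 70  67  67  68  71  69  55  56  75  76  52  46  52  60]
 [ 69  70  69  68  68  67  58  49  47  51  58  76  94 104]
 [ 65  64  66  68  68  66  68  93 101  88 104 129 128 132]]
```

Pale ring centre is at (301.6,215.0), which is aligned. I release and press.

```bash

python3 -m jog '{"travel":[[0,0,0],[0,0,0],[0,0,0],[0,0,39],[0,0,39]],"dr":[[0,0,0],[0,0,0],[0,0,0],[0,0,0],[0,0,0]],"jaw":[0,0,0,0,0]}'
python3 -m jog '{"travel":[[0,0,39],[0,0,40],[0,0,0],[38,3.5,0],[38,3.5,0]],"dr":[[0,0,0],[0,0,0],[0,0,0],[0,0,0],[0,0,0]],"jaw":[0,0,255,255,255]}'
python3 -m jog '{"travel":[[38,3.5,0],[0,0,0],[0,0,0],[0,0,0],[0,0,0]],"dr":[[0,0,0],[0,0,0],[0,0,0],[0,0,0],[0,0,0]],"jaw":[255,255,255,255,255]}'
python3 - <<'E'
from m import *
print(tcp())
sc=np.mean([read_camera("scene").astype(float) for _ in range(6)],0)
print(sc[212:219,297:307,1].round().astype(int))
E
```

```text
time: 44.92
eef_pos: [0.5413, -0.0234, 0.1521]
tcp_rot: [0.056, 0.998, 0.001, -0.005]
contact_force: [1.5, -0.2, 0.4]
opening: 0.929
time: 45.33
eef_pos: [0.6198, -0.0169, 0.2345]
tcp_rot: [0.056, 0.998, -0.0, 0.0]
contact_force: [1.2, -0.5, 0.4]
opening: 0.604
time: 45.75
eef_pos: [0.6574, -0.0135, 0.2341]
tcp_rot: [0.056, 0.998, -0.0, -0.0]
contact_force: [-0.1, 0.4, 0.2]
opening: -0.001
(array([657.4, -13.5, 234.1]), 83.6, 45.8, array([-0.1,  0.4,  0.2]), -0.001)
[[ 80  77  61  70  89  84  59  49  52  52]
 [ 49  52  62  74  80  78  65  52  44  46]
 [ 43  64 110 119  87  89  90  79  52  45]
 [ 47  75 131 108  78  80  96 108  70  46]
 [ 48  63  98  76  63  74 108 118  70  45]
 [ 48  51  57  56  50  54  74  78  55  44]
 [ 50  46  47  50  48  44  48  50  58  78]]
```

```bash

python3 -m jog '{"travel":[[1,0,-38],[0,0,-31],[0,0,0],[0,0,-10],[0,0,-6]],"dr":[[0,0,0],[0,0,0],[0,0,0],[0,0,0],[0,0,0]],"jaw":[255,255,255,255,255]}'
python3 -m jog '{"travel":[[0,0,-5],[0,0,-3],[0,0,-2],[0,0,-1],[0,0,0]],"dr":[[0,0,0],[0,0,0],[0,0,0],[0,0,0],[0,0,0]],"jaw":[255,255,255,255,255]}'
python3 lev.py
python3 -m jog '{"travel":[[0,0,30],[0,0,35],[0,0,30],[0,0,0],[-8.3,-29,0]],"dr":[[0,0,0],[0,0,0],[0,0,0],[0,0,0],[0,0,0]],"jaw":[255,255,255,255,0]}'
python3 -m jog '{"travel":[[-8.3,-29,0],[-8.3,-29.4,0],[0,0,0],[0,0,0],[0,0,0]],"dr":[[0,0,0],[0,0,0],[0,0,0],[0,0,0],[0,0,0]],"jaw":[0,0,0,0,0]}'
python3 lev.py
```

```text
time: 46.47
eef_pos: [0.6599, -0.0136, 0.1502]
tcp_rot: [0.056, 0.998, -0.0, 0.001]
contact_force: [-0.6, 0.1, 0.7]
opening: -0.003
time: 46.88
eef_pos: [0.6601, -0.0136, 0.1401]
tcp_rot: [0.056, 0.998, -0.0, 0.001]
contact_force: [-2.2, -0.0, 3.9]
opening: -0.003
(array([660.1, -13.6, 140.1]), 83.6, 46.9, array([-2.2, -0. ,  3.9]), -0.003)
red [299.5 183.6]
down 298,184  up 307,166
time: 47.35
eef_pos: [0.6533, -0.0392, 0.237]
tcp_rot: [0.053, 0.999, 0.001, 0.004]
contact_force: [0.1, -0.2, -0.4]
opening: 0.132
time: 47.77
eef_pos: [0.6343, -0.1006, 0.2329]
tcp_rot: [0.056, 0.998, 0.0, 0.0]
contact_force: [0.4, 0.2, -0.2]
opening: 0.845
(array([ 634.3, -100.6,  232.9]), 83.6, 47.8, array([ 0.4,  0.2, -0.2]), 0.845)
red [299.6 183.6]
red [283.9 177.2]
down 298,184  up 307,166
```

```bash

python3 -m jog '{"travel":[[0,0,-30],[0,0,-30],[0,0,-18],[0,0,0],[0,0,0]],"dr":[[0,0,0],[0,0,0],[0,0,0],[0,0,0],[0,0,0]],"jaw":[0,0,0,0,0]}'
python3 -m jog '{"travel":[[0,0,0],[0,0,0],[0,0,0],[0,0,0],[0,0,0]],"dr":[[0,0,0],[0,0,0],[0,0,0],[0,0,0],[0,0,0]],"jaw":[200,255,255,255,255]}' 25
python3 -m jog '{"travel":[[0,0,0],[0,0,0],[0,0,0],[0,0,0],[0,0,0]],"dr":[[0,0,0],[0,0,0],[0,0,0],[0,0,0],[0,0,0]],"jaw":[255,255,255,255,255]}'
python3 -c "
from m import *
t=tcp();print(t)"
python3 -m jog '{"travel":[[4.8,-0.5,13.4],[6.4,-0.7,12.5],[8,-0.9,11.6],[9.4,-1,10.7],[2,0,1]],"dr":[[0,0,0],[0,0,0],[0,0,0],[0,0,0],[0,0,0]],"jaw":[255,255,255,255,255]}'
python3 -m jog '{"travel":[[0,0,0],[0,0,0],[0,0,0]],"dr":[[0,0,0],[0,0,0],[0,0,0]],"jaw":[255,255,255]}'
python3 lev.py
```

```text
time: 48.23
eef_pos: [0.6339, -0.0995, 0.1539]
tcp_rot: [0.055, 0.998, 0.0, -0.001]
contact_force: [0.5, -0.1, 1.6]
opening: 1.002
time: 48.65
eef_pos: [0.6348, -0.101, 0.1562]
tcp_rot: [0.056, 0.998, -0.0, 0.001]
contact_force: [0.5, 0.7, 0.2]
opening: 0.299
time: 49.07
eef_pos: [0.6346, -0.1013, 0.156]
tcp_rot: [0.056, 0.998, -0.0, 0.0]
contact_force: [-1.2, -1.8, 5.1]
opening: 0.208
(array([ 634.6, -101.3,  156. ]), 83.6, 49.1, array([-1.2, -1.8,  5.1]), 0.208)
time: 49.48
eef_pos: [0.6648, -0.1047, 0.2037]
tcp_rot: [0.056, 0.998, -0.001, -0.001]
contact_force: [-4.2, -4.0, -0.6]
opening: 0.2
time: 49.73
eef_pos: [0.6643, -0.1046, 0.2033]
tcp_rot: [0.056, 0.998, -0.001, -0.0]
contact_force: [-1.8, -6.2, -1.9]
opening: 0.207
(array([ 664.3, -104.6,  203.3]), 83.6, 49.7, array([-1.8, -6.2, -1.9]), 0.207)
red [283.9 177.2]
red [306.2 164.9]
down 298,184  up 307,166
```

```bash

python3 -m jog '{"travel":[[0,0,0],[0,0,0],[0,0,0],[0,0,30],[0,0,20]],"dr":[[0,0,0],[0,0,0],[0,0,0],[0,0,0],[0,0,0]],"jaw":[0,0,0,0,0]}'
python3 -m jog '{"travel":[[-30,10,0],[-30,22,0],[-30,25,0],[-28,24,0],[0,0,0]],"dr":[[0,0,0],[0,0,0],[0,0,0],[0,0,0],[0,0,0]],"jaw":[0,0,0,0,0]}'
python3 lev.py
python3 -m jog '{"travel":[[0,0,-40],[0,0,-40],[0,0,-40],[0,0,-40],[0,0,-17]],"dr":[[0,0,0],[0,0,0],[0,0,0],[0,0,0],[0,0,0]],"jaw":[0,0,0,0,0]}'
python3 -m jog '{"travel":[[0,0,0],[0,0,0],[0,0,0],[0,0,0],[0,0,0]],"dr":[[0,0,0],[0,0,0],[0,0,0],[0,0,0],[0,0,0]],"jaw":[0,200,255,255,255]}' 50
python3 -m jog '{"travel":[[0,0,0],[0,0,0],[0,0,0],[0,0,0],[0,0,0]],"dr":[[0,0,0],[0,0,0],[0,0,0],[0,0,0],[0,0,0]],"jaw":[255,255,255,255,255]}'
python3 -c "
from m import *
print(tcp())"
```

```text
time: 50.2
eef_pos: [0.6648, -0.1029, 0.2546]
tcp_rot: [0.055, 0.998, 0.001, -0.0]
contact_force: [0.7, -0.2, 0.3]
opening: 0.899
time: 50.62
eef_pos: [0.5423, -0.0184, 0.2534]
tcp_rot: [0.054, 0.999, 0.002, -0.002]
contact_force: [1.1, -0.0, -1.0]
opening: 1.0
(array([542.3, -18.4, 253.4]), 83.8, 50.6, array([ 1.1, -0. , -1. ]), 1.0)
red [283.7 177.4]
red [307.5 166. ]
red [277.8 143.1]
down 298,184  up 307,166
time: 51.08
eef_pos: [0.5443, -0.0223, 0.072]
tcp_rot: [0.056, 0.998, 0.001, -0.003]
contact_force: [-1.3, 0.8, -0.4]
opening: 1.0
time: 51.5
eef_pos: [0.5488, -0.0233, 0.0799]
tcp_rot: [0.056, 0.998, -0.0, 0.002]
contact_force: [0.8, -0.3, 0.5]
opening: 0.452
time: 51.92
eef_pos: [0.5481, -0.0233, 0.0793]
tcp_rot: [0.056, 0.998, -0.0, 0.001]
contact_force: [-1.3, -0.8, 6.2]
opening: 0.236
(array([548.1, -23.3,  79.3]), 83.6, 51.9, array([-1.3, -0.8,  6.2]), 0.236)
```

```bash

python3 -m jog '{"travel":[[-21,-15.4,0],[-21,-15.4,0],[-21,-15.4,0],[-21,-15.4,0],[-20,-15.4,0]],"dr":[[0,0,0],[0,0,0],[0,0,0],[0,0,0],[0,0,0]],"jaw":[255,255,255,255,255]}'
python3 -m jog '{"travel":[[-2,0.2,0],[-2,0.2,0],[-2,0.2,0],[-1,0,0],[0,0,0]],"dr":[[0,0,0],[0,0,0],[0,0,0],[0,0,0],[0,0,0]],"jaw":[255,255,255,255,255]}'
python3 -c "
from m import *
print(tcp())"
python3 -m jog '{"travel":[[0,0,0],[0,0,0],[0,0,0],[0,0,39],[0,0,39]],"dr":[[0,0,0],[0,0,0],[0,0,0],[0,0,0],[0,0,0]],"jaw":[0,0,0,0,0]}'
python3 -m jog '{"travel":[[36,-6.5,26],[36,-6.5,0],[36,-6.5,0],[0,0,0],[0,0,0]],"dr":[[0,0,0],[0,0,0],[0,0,0],[0,0,0],[0,0,0]],"jaw":[0,0,0,0,0]}'
python3 - <<'E'
from m import *
C,im=shot("wrist","w20.png"); print(tcp())
for n,p in(("brown",(535,-182)),("ochre",(542,-114)),("white",(549,-46))): print(n,block(im,C,n,p,z=.072))
E
```

```text
time: 52.33
eef_pos: [0.4443, -0.1006, 0.0793]
tcp_rot: [0.056, 0.998, -0.0, 0.003]
contact_force: [2.4, 1.6, 5.3]
opening: 0.24
time: 52.75
eef_pos: [0.4441, -0.1021, 0.0797]
tcp_rot: [0.057, 0.998, -0.003, 0.013]
contact_force: [22.2, -4.8, -14.5]
opening: 0.235
(array([ 444.1, -102.1,   79.7]), 83.4, 52.8, array([ 22.2,  -4.8, -14.5]), 0.235)
time: 53.17
eef_pos: [0.433, -0.098, 0.1529]
tcp_rot: [0.056, 0.998, 0.002, -0.004]
contact_force: [1.4, -0.5, 0.7]
opening: 0.925
time: 53.58
eef_pos: [0.5416, -0.1183, 0.1782]
tcp_rot: [0.056, 0.998, 0.0, -0.001]
contact_force: [-0.6, -0.9, 0.2]
opening: 1.004
(array([ 540.6, -117.9,  178.2]), 83.6, 53.6, array([-0.6,  0.9,  0.2]), 0.999)
brown (np.float64(2.2521992972863605), array([ 532.8, -182.6]), np.float32(172.5), array([37.3, 67.8]), array([182., 187.]))
ochre (np.float64(1.4759446976754178), array([ 540.8, -114.9]), np.float32(172.8), array([36.8, 67.6]), array([257., 187.]))
white (np.float64(16.51094599864406), array([560.7, -57.6]), np.float32(173.2), array([113.7, 120.4]), array([332., 201.]))
```

```bash

python3 -m jog '{"travel":[[-4,-32,0],[-3.5,-33,0],[0,0,0],[0,0,-35],[0,0,-35]],"dr":[[0,0,0],[0,0,0],[0,0,0],[0,0,0],[0,0,0]],"jaw":[90,90,90,90,90]}'
python3 -m jog '{"travel":[[0,0,-20],[0,0,0],[0,0,0]],"dr":[[0,0,0],[0,0,0],[0,0,0]],"jaw":[90,90,90]}'
python3 -c "
from m import *
C,im=shot('wrist','w21.png');print(tcp());print(block(im,C,'brown',(533,-182),z=.072))"
```

```text
time: 54.05
eef_pos: [0.5346, -0.1845, 0.1119]
tcp_rot: [0.057, 0.998, -0.001, 0.003]
contact_force: [1.1, 0.3, -0.1]
opening: 0.65
time: 54.3
eef_pos: [0.5321, -0.1823, 0.0886]
tcp_rot: [0.056, 0.998, 0.001, -0.002]
contact_force: [0.1, 0.0, -0.1]
opening: 0.649
(array([ 533.6, -183.1,   90.5]), 83.6, 54.4, array([ 1. , -0. , -0.1]), 0.65)
(np.float64(0.6562843429074338), array([ 532.7, -182.6]), np.float32(172.4), array([37.5, 67.7]), array([254., 228.]))
```

```bash

python3 -m jog '{"travel":[[0,0,-16],[0,0,-12],[0,0,0],[0,0,0],[0,0,0]],"dr":[[0,0,-0.8],[0,0,0],[0,0,0],[0,0,0],[0,0,0]],"jaw":[90,90,90,200,255]}' 60
python3 -m jog '{"travel":[[0,0,0],[0,0,0],[0,0,0],[0,0,0],[0,0,0]],"dr":[[0,0,0],[0,0,0],[0,0,0],[0,0,0],[0,0,0]],"jaw":[255,255,255,255,255]}'
python3 -c "
from m import *
print(tcp())"
python3 -m jog '{"travel":[[0,0,30],[0,0,35],[0,0,10],[0,0,0],[0,0,0]],"dr":[[0,0,0],[0,0,0],[0,0,0],[0,0,0],[0,0,0]],"jaw":[255,255,255,255,255]}'
```

```text
time: 54.77
eef_pos: [0.5344, -0.1835, 0.0629]
tcp_rot: [0.063, 0.998, -0.0, 0.001]
contact_force: [-0.4, 1.4, -1.1]
opening: 0.447
time: 55.18
eef_pos: [0.5345, -0.1835, 0.0626]
tcp_rot: [0.063, 0.998, -0.0, 0.001]
contact_force: [-1.4, 1.1, 5.3]
opening: 0.446
(array([ 534.5, -183.5,   62.6]), 82.8, 55.2, array([-1.4,  1.1,  5.3]), 0.446)
time: 55.6
eef_pos: [0.5336, -0.1834, 0.1361]
tcp_rot: [0.063, 0.998, -0.0, 0.0]
contact_force: [-1.0, 1.4, -0.9]
opening: 0.444
```

```bash

python3 -m jog '{"travel":[[1.8,-14,0],[1.8,-14,0],[1.8,-14,0],[1.8,-14,0],[1.8,-14,0]],"dr":[[0,0,-6.56],[0,0,-6.56],[0,0,-6.56],[0,0,-6.56],[0,0,-6.56]],"jaw":[255,255,255,255,255]}'
python3 -m jog '{"travel":[[1.8,-14,0],[1.8,-14,0],[1.8,-14,0],[1.8,-14,0],[1.8,-14,0]],"dr":[[0,0,-6.56],[0,0,-6.56],[0,0,-6.56],[0,0,-6.56],[0,0,-6.56]],"jaw":[255,255,255,255,255]}'
python3 -m jog '{"travel":[[1.8,-14,0],[1.8,-14,0],[0,0,0],[0,0,0],[0,0,0]],"dr":[[0,0,-6.56],[0,0,-6.56],[0,0,0],[0,0,0],[0,0,0]],"jaw":[255,255,255,255,255]}'
python3 - <<'E'
from m import *
C,im=shot("wrist","w22.png"); t=tcp();print(t); e=t[0]/1000
print(block(im,C,"brown",t[0][:2],z=e[2]+.0094,R=.1)); cv2.imwrite("pics/w22b.png",cv2.resize(im,(640,480))[...,::-1])
# tray rim check: project supposed corners
c,s=np.cos(np.radians(4.1)),np.sin(np.radians(4.1))
E
```

```text
time: 56.02
eef_pos: [0.5412, -0.253, 0.1328]
tcp_rot: [0.345, 0.939, 0.001, -0.003]
contact_force: [0.3, -0.1, -1.2]
opening: 0.449
time: 56.43
eef_pos: [0.5503, -0.3229, 0.1326]
tcp_rot: [0.596, 0.803, 0.0, -0.003]
contact_force: [0.7, 0.4, -0.9]
opening: 0.447
time: 56.85
eef_pos: [0.5545, -0.3501, 0.1342]
tcp_rot: [0.681, 0.733, 0.0, -0.002]
contact_force: [-0.6, 1.0, -1.2]
opening: 0.445
(array([ 554.7, -350. ,  134.8]), 4.2, 56.9, array([-0.4, -0.4, -0.5]), 0.446)
(np.float64(1.4029706288195025), array([ 553.4, -350.4]), np.float32(94.4), array([38.3, 68.2]), array([253., 245.]))
```

```bash

python3 -m jog '{"travel":[[1.5,-0.6,-38],[0,0,-38],[0,0,-30],[0,0,-10],[0,0,-4]],"dr":[[0,0,0],[0,0,0],[0,0,0],[0,0,0],[0,0,0]],"jaw":[255,255,255,255,255]}'
python3 -m jog '{"travel":[[0,0,0],[0,0,-1],[0,0,0]],"dr":[[0,0,0],[0,0,0],[0,0,0]],"jaw":[255,255,255]}'
python3 -m jog '{"travel":[[0,0,0],[0,0,0],[0,0,0],[0,0,20],[0,0,40]],"dr":[[0,0,0],[0,0,0],[0,0,0],[0,0,0],[0,0,0]],"jaw":[90,90,90,90,90]}'
python3 -m jog '{"travel":[[0,0,40],[0,0,40],[0,0,20],[0,0,0],[0,0,0]],"dr":[[0,0,0],[0,0,0],[0,0,0],[0,0,0],[0,0,0]],"jaw":[90,90,90,90,90]}'
python3 - <<'E'
from m import *
C,im=shot("wrist","w23.png"); t=tcp();print(t)
print(block(im,C,"brown",(555,-351),z=.021,R=.1)); cv2.imwrite("pics/w23b.png",cv2.resize(im,(640,480))[...,::-1])
E
```

```text
time: 57.32
eef_pos: [0.5551, -0.3495, 0.013]
tcp_rot: [0.681, 0.732, -0.0, -0.003]
contact_force: [0.1, 0.8, -1.4]
opening: 0.446
time: 57.57
eef_pos: [0.5585, -0.3532, 0.0183]
tcp_rot: [0.681, 0.732, 0.0, 0.002]
contact_force: [-0.3, -0.0, -1.7]
opening: 0.443
time: 57.98
eef_pos: [0.5535, -0.3492, 0.0703]
tcp_rot: [0.682, 0.732, -0.0, -0.006]
contact_force: [0.3, -0.6, -0.4]
opening: 0.644
time: 58.4
eef_pos: [0.5578, -0.3528, 0.1784]
tcp_rot: [0.681, 0.732, 0.0, 0.003]
contact_force: [-1.1, 0.5, -1.2]
opening: 0.646
(array([ 556.8, -351.9,  175.8]), 4.1, 58.5, array([-0.4, -0.4, -1.2]), 0.645)
(np.float64(3.670330587714404), array([ 556.9, -354.2]), np.float32(95.0), array([36.7, 67.6]), array([253., 175.]))
```

```bash

python3 -m jog '{"travel":[[-1.3,19.7,0],[-1.3,19.7,0],[-1.3,19.7,0],[-1.3,19.7,0],[-1.3,19.7,0]],"dr":[[0,0,6.56],[0,0,6.56],[0,0,6.56],[0,0,6.56],[0,0,6.56]],"jaw":[90,90,90,90,90]}'
python3 -m jog '{"travel":[[-1.3,19.7,0],[-1.3,19.7,0],[-1.3,19.7,0],[-1.3,19.7,0],[-1.3,19.7,0]],"dr":[[0,0,6.56],[0,0,6.56],[0,0,6.56],[0,0,6.56],[0,0,6.56]],"jaw":[90,90,90,90,90]}'
python3 -m jog '{"travel":[[-1.3,19.7,0],[-1.3,19.7,0],[0,0,-40],[0,0,-40],[0,0,0]],"dr":[[0,0,6.56],[0,0,6.56],[0,0,0],[0,0,0],[0,0,0]],"jaw":[90,90,90,90,90]}'
python3 -m jog '{"travel":[[0,0,0],[0,0,0]],"dr":[[0,0,0],[0,0,0]],"jaw":[90,90]}'
python3 -c "
from m import *
C,im=shot('wrist','w24.png');print(tcp());print(block(im,C,'ochre',(541,-114),z=.072))"
```

```text
time: 58.87
eef_pos: [0.5489, -0.2517, 0.1723]
tcp_rot: [0.445, 0.896, 0.0, -0.003]
contact_force: [0.6, 0.2, 0.5]
opening: 0.647
time: 59.28
eef_pos: [0.5423, -0.1534, 0.1725]
tcp_rot: [0.174, 0.985, 0.001, -0.002]
contact_force: [0.9, -0.2, -0.3]
opening: 0.647
time: 59.7
eef_pos: [0.5339, -0.1121, 0.085]
tcp_rot: [0.062, 0.998, 0.003, -0.01]
contact_force: [-2.0, 0.5, -1.2]
opening: 0.649
time: 59.87
eef_pos: [0.5414, -0.1158, 0.0958]
tcp_rot: [0.063, 0.998, 0.0, -0.0]
contact_force: [0.2, -1.0, -0.2]
opening: 0.646
(array([ 542.5, -116.3,   97.2]), 82.8, 59.9, array([ 0.3, -0.8,  0.9]), 0.647)
(np.float64(1.5098667888904092), array([ 540.4, -115.4]), np.float32(172.6), array([37.6, 67.2]), array([254., 221.]))
```

```bash

python3 -m jog '{"travel":[[-1.5,0.8,-16],[0,0,-17],[0,0,0],[0,0,0],[0,0,0]],"dr":[[0,0,0],[0,0,0],[0,0,0],[0,0,0],[0,0,0]],"jaw":[90,90,90,200,255]}' 60
python3 -m jog '{"travel":[[0,0,0],[0,0,0],[0,0,0],[0,0,0],[0,0,0]],"dr":[[0,0,0],[0,0,0],[0,0,0],[0,0,0],[0,0,0]],"jaw":[255,255,255,255,255]}'
python3 -c "
from m import *
print(tcp())"
python3 -m jog '{"travel":[[0,0,30],[0,0,35],[0,0,10],[0,0,0],[0,0,0]],"dr":[[0,0,0],[0,0,0],[0,0,0],[0,0,0],[0,0,0]],"jaw":[255,255,255,255,255]}'
```

```text
time: 60.33
eef_pos: [0.5414, -0.1155, 0.065]
tcp_rot: [0.063, 0.998, -0.001, 0.002]
contact_force: [0.6, -0.5, -0.9]
opening: 0.442
time: 60.75
eef_pos: [0.5414, -0.1155, 0.0647]
tcp_rot: [0.063, 0.998, -0.001, 0.002]
contact_force: [-1.2, -0.1, 5.8]
opening: 0.439
(array([ 541.4, -115.5,   64.7]), 82.8, 60.8, array([-1.2, -0.1,  5.8]), 0.439)
time: 61.17
eef_pos: [0.5397, -0.1147, 0.1373]
tcp_rot: [0.063, 0.998, -0.0, 0.0]
contact_force: [-0.3, 0.4, -2.0]
opening: 0.442
```

```bash

python3 -m jog '{"travel":[[-4.5,-20.1,0],[-4.5,-20.1,0],[-4.5,-20.1,0],[-4.5,-20.1,0],[-4.5,-20.1,0]],"dr":[[0,0,-6.56],[0,0,-6.56],[0,0,-6.56],[0,0,-6.56],[0,0,-6.56]],"jaw":[255,255,255,255,255]}'
python3 -m jog '{"travel":[[-4.5,-20.1,0],[-4.5,-20.1,0],[-4.5,-20.1,0],[-4.5,-20.1,0],[-4.5,-20.1,0]],"dr":[[0,0,-6.56],[0,0,-6.56],[0,0,-6.56],[0,0,-6.56],[0,0,-6.56]],"jaw":[255,255,255,255,255]}'
python3 -m jog '{"travel":[[-4.5,-20.1,0],[-4.5,-20.1,0],[0,0,0],[0,0,0],[0,0,0]],"dr":[[0,0,-6.56],[0,0,-6.56],[0,0,0],[0,0,0],[0,0,0]],"jaw":[255,255,255,255,255]}'
python3 - <<'E'
from m import *
C,im=shot("wrist","w25.png"); t=tcp();print(t); e=t[0]/1000
print(block(im,C,"ochre",t[0][:2],z=e[2]+.0073,R=.1),block(im,C,"brown",(557,-354),z=.021,R=.1))
E
```

```text
time: 61.58
eef_pos: [0.5153, -0.215, 0.134]
tcp_rot: [0.345, 0.939, 0.001, -0.003]
contact_force: [-0.3, 0.4, -1.6]
opening: 0.439
time: 62.0
eef_pos: [0.493, -0.3154, 0.1339]
tcp_rot: [0.596, 0.803, 0.0, -0.003]
contact_force: [-0.4, 0.3, -1.1]
opening: 0.442
time: 62.42
eef_pos: [0.4849, -0.3545, 0.135]
tcp_rot: [0.681, 0.732, 0.0, -0.002]
contact_force: [1.3, -0.4, -1.6]
opening: 0.44
(array([ 485.2, -354.5,  135.6]), 4.2, 62.5, array([ 0.9,  0.3, -1.3]), 0.446)
(np.float64(2.4089964711074336), array([ 483.9, -356.5]), np.float32(94.2), array([38.2, 68.2]), array([253., 246.])) (np.float64(0.31896063568673155), array([ 557.3, -353.9]), np.float32(94.8), array([37.8, 67.2]), array([333., 190.]))
```

```bash

python3 -m jog '{"travel":[[1.5,-0.5,-38],[0,0,-38],[0,0,-30],[0,0,-6],[0,0,0]],"dr":[[0,0,0],[0,0,0],[0,0,0],[0,0,0],[0,0,0]],"jaw":[255,255,255,255,255]}'
python3 -m jog '{"travel":[[0,0,0],[0,0,-4],[0,0,-4],[0,0,0],[0,0,0]],"dr":[[0,0,0],[0,0,0],[0,0,0],[0,0,0],[0,0,0]],"jaw":[255,255,255,255,255]}'
python3 -c "
from m import *
print(tcp())"
```

```text
time: 62.88
eef_pos: [0.4857, -0.3536, 0.0222]
tcp_rot: [0.681, 0.732, 0.0, -0.004]
contact_force: [-0.2, 0.0, -0.9]
opening: 0.44
time: 63.3
eef_pos: [0.4877, -0.3568, 0.0184]
tcp_rot: [0.681, 0.732, -0.0, 0.001]
contact_force: [0.2, 0.5, -1.6]
opening: 0.436
(array([ 487.7, -356.8,   18.4]), 4.1, 63.3, array([ 0.2,  0.5, -1.6]), 0.436)
```

Still 4–5 mm above the floor. I lower, release, and go to white.

```bash

python3 -m jog '{"travel":[[0,0,-4],[0,0,0],[0,0,0],[0,0,0],[0,0,0]],"dr":[[0,0,0],[0,0,0],[0,0,0],[0,0,0],[0,0,0]],"jaw":[255,255,255,90,90]}'
python3 -m jog '{"travel":[[0,0,0],[0,0,20],[0,0,40],[0,0,40],[0,0,40]],"dr":[[0,0,0],[0,0,0],[0,0,0],[0,0,0],[0,0,0]],"jaw":[90,90,90,90,90]}'
python3 -m jog '{"travel":[[0,0,20],[0,0,0],[0,0,0],[0,0,0]],"dr":[[0,0,0],[0,0,0],[0,0,0],[0,0,0]],"jaw":[90,90,90,90]}'
python3 - <<'E'
from m import *
C,im=shot("wrist","w26.png"); t=tcp();print(t)
print(block(im,C,"ochre",(486,-356),z=.021,R=.1),block(im,C,"brown",(557,-354),z=.021,R=.1))
E
python3 -m jog '{"travel":[[5.1,25.7,0],[5.1,25.7,0],[5.1,25.7,0],[5.1,25.7,0],[5.1,25.7,0]],"dr":[[0,0,6.56],[0,0,6.56],[0,0,6.56],[0,0,6.56],[0,0,6.56]],"jaw":[90,90,90,90,90]}'
python3 -m jog '{"travel":[[5.1,25.7,0],[5.1,25.7,0],[5.1,25.7,0],[5.1,25.7,0],[5.1,25.7,0]],"dr":[[0,0,6.56],[0,0,6.56],[0,0,6.56],[0,0,6.56],[0,0,6.56]],"jaw":[90,90,90,90,90]}'
python3 -m jog '{"travel":[[5.1,25.7,0],[5.1,25.7,0],[0,0,0],[0,0,0],[0,0,0]],"dr":[[0,0,6.56],[0,0,6.56],[0,0,0],[0,0,0],[0,0,0]],"jaw":[90,90,90,90,90]}'
python3 - <<'E'
from m import *
C,im=shot("wrist","w27.png"); t=tcp();print(t)
g=cv2.cvtColor(im,cv2.COLOR_RGB2GRAY); big=cv2.resize(g,None,fx=4,fy=4,interpolation=cv2.INTER_CUBIC)
ci=cv2.HoughCircles(big,cv2.HOUGH_GRADIENT,1,60,param1=120,param2=22,minRadius=25,maxRadius=50)
for x,y,r in ci[0][:8]: print(np.round([x/4,y/4,r/4]),(ray(C,x/4,y/4,.072)*1000).round(1))
for v in((0,0,200),(0,0,225)):
    COL["white"]=(v,(180,40,255)); print(block(im,C,"white",(548,-47),z=.072))
E
```

```text
time: 63.72
eef_pos: [0.4871, -0.3563, 0.0133]
tcp_rot: [0.681, 0.732, 0.0, -0.0]
contact_force: [0.1, 0.4, -0.7]
opening: 0.648
time: 64.13
eef_pos: [0.4866, -0.3557, 0.1539]
tcp_rot: [0.681, 0.732, 0.0, -0.001]
contact_force: [0.3, -0.4, -0.4]
opening: 0.644
time: 64.47
eef_pos: [0.4866, -0.3556, 0.1718]
tcp_rot: [0.681, 0.732, 0.0, -0.001]
contact_force: [-0.6, 0.9, -0.3]
opening: 0.648
(array([ 486.3, -355.4,  171. ]), 4.1, 64.5, array([-1.1,  0.8, -0.3]), 0.647)
(np.float64(4.055683396346379), array([ 487.1, -359.9]), np.float32(94.1), array([37.4, 66.3]), array([255., 180.])) (np.float64(0.4332664259470142), array([ 557.4, -354.2]), np.float32(94.9), array([37.8, 67.5]), array([322., 179.]))
time: 64.93
eef_pos: [0.5117, -0.2261, 0.1706]
tcp_rot: [0.445, 0.896, 0.0, -0.002]
contact_force: [0.5, 0.8, 0.0]
opening: 0.646
time: 65.35
eef_pos: [0.5371, -0.0977, 0.1708]
tcp_rot: [0.174, 0.985, 0.0, -0.002]
contact_force: [1.0, -1.2, -0.1]
opening: 0.647
time: 65.77
eef_pos: [0.5477, -0.0481, 0.1718]
tcp_rot: [0.063, 0.998, 0.0, -0.002]
contact_force: [-0.1, 0.4, -0.2]
opening: 0.645
(array([547.8, -48.6, 172.2]), 82.7, 65.8, array([ 0.3, -0.1, -0.4]), 0.65)
[255. 207.   8.] [560.9 -49.1  72. ]
[383.  77.   8.] [466.5  64.8  72. ]
(np.float64(3.0703089366108354), array([549.5, -49.7]), np.float32(174.1), array([43.5, 69.2]), array([254., 194.]))
(np.float64(23.090584941837616), array([570.8, -50.9]), np.float32(82.8), array([36.5, 21.2]), array([255., 219.]))
```

```bash

python3 -m jog '{"travel":[[0.8,0.5,-40],[0,0,-36],[0,0,0],[0,0,0],[0,0,-17]],"dr":[[0,0,0],[0,0,0],[0,0,0],[0,0,0],[0,0,0]],"jaw":[90,90,90,90,90]}'
python3 -m jog '{"travel":[[0,0,-16],[0,0,0],[0,0,0],[0,0,0],[0,0,0]],"dr":[[0,0,0],[0,0,0],[0,0,0],[0,0,0],[0,0,0]],"jaw":[90,90,90,200,255]}' 60
python3 -m jog '{"travel":[[0,0,0],[0,0,0],[0,0,0],[0,0,0],[0,0,0]],"dr":[[0,0,0],[0,0,0],[0,0,0],[0,0,0],[0,0,0]],"jaw":[255,255,255,255,255]}'
python3 -c "
from m import *
print(tcp())"
python3 -m jog '{"travel":[[0,0,30],[0,0,35],[0,0,10],[0,0,0],[0,0,0]],"dr":[[0,0,0],[0,0,0],[0,0,0],[0,0,0],[0,0,0]],"jaw":[255,255,255,255,255]}'
```

```text
time: 66.23
eef_pos: [0.5528, -0.0493, 0.0851]
tcp_rot: [0.064, 0.998, -0.001, 0.004]
contact_force: [0.1, -0.8, 1.6]
opening: 0.648
time: 66.65
eef_pos: [0.5513, -0.0482, 0.0675]
tcp_rot: [0.063, 0.998, -0.0, 0.002]
contact_force: [-0.3, 0.6, 2.3]
opening: 0.435
time: 67.07
eef_pos: [0.5513, -0.0482, 0.0674]
tcp_rot: [0.063, 0.998, -0.001, 0.002]
contact_force: [-1.2, -0.1, 6.0]
opening: 0.431
(array([551.3, -48.2,  67.4]), 82.8, 67.1, array([-1.2, -0.1,  6. ]), 0.431)
time: 67.48
eef_pos: [0.5494, -0.0475, 0.1398]
tcp_rot: [0.063, 0.998, -0.0, 0.001]
contact_force: [0.4, 0.4, -2.2]
opening: 0.435
```

```bash

python3 -m jog '{"travel":[[-11.1,-26.2,0],[-11.1,-26.2,0],[-11.1,-26.2,0],[-11.1,-26.2,0],[-11.1,-26.2,0]],"dr":[[0,0,-6.56],[0,0,-6.56],[0,0,-6.56],[0,0,-6.56],[0,0,-6.56]],"jaw":[255,255,255,255,255]}'
python3 -m jog '{"travel":[[-11.1,-26.2,0],[-11.1,-26.2,0],[-11.1,-26.2,0],[-11.1,-26.2,0],[-11.1,-26.2,0]],"dr":[[0,0,-6.56],[0,0,-6.56],[0,0,-6.56],[0,0,-6.56],[0,0,-6.56]],"jaw":[255,255,255,255,255]}'
python3 -m jog '{"travel":[[-11.1,-26.2,0],[-11.1,-26.2,0],[0,0,0],[0,0,0],[0,0,0]],"dr":[[0,0,-6.56],[0,0,-6.56],[0,0,0],[0,0,0],[0,0,0]],"jaw":[255,255,255,255,255]}'
python3 - <<'E'
from m import *
C,im=shot("wrist","w28.png"); t=tcp();print(t); e=t[0]/1000
print(block(im,C,"white",t[0][:2],z=e[2]+.0046,R=.1),block(im,C,"ochre",(487,-360),z=.021,R=.1))
cv2.imwrite("pics/w28b.png",cv2.resize(im,(640,480))[...,::-1])
E
```

```text
time: 67.9
eef_pos: [0.4916, -0.1786, 0.1365]
tcp_rot: [0.345, 0.939, 0.0, -0.003]
contact_force: [0.9, -0.9, -1.5]
opening: 0.432
time: 68.32
eef_pos: [0.4363, -0.3094, 0.1365]
tcp_rot: [0.596, 0.803, 0.0, -0.003]
contact_force: [0.8, -0.5, -1.2]
opening: 0.435
time: 68.73
eef_pos: [0.4153, -0.3606, 0.1372]
tcp_rot: [0.681, 0.732, 0.001, -0.002]
contact_force: [0.7, 0.3, -1.3]
opening: 0.441
(array([ 415.7, -360.4,  137.6]), 4.2, 68.8, array([-0.3,  0.6, -2.1]), 0.43)
(np.float64(6.420948127119158), array([ 410. , -357.5]), np.float32(94.9), array([47.9, 99.1]), array([238., 232.])) (np.float64(0.22033558261289415), array([ 487. , -359.8]), np.float32(94.1), array([37.5, 67.2]), array([331., 189.]))
```

```bash

python3 -m jog '{"travel":[[1,0,-38],[0,0,-38],[0,0,-30],[0,0,0],[0,0,0]],"dr":[[0,0,0],[0,0,0],[0,0,0],[0,0,0],[0,0,0]],"jaw":[255,255,255,255,255]}'
python3 -m jog '{"travel":[[0,0,0],[0,0,-6],[0,0,-5],[0,0,0],[0,0,0]],"dr":[[0,0,0],[0,0,0],[0,0,0],[0,0,0],[0,0,0]],"jaw":[255,255,255,255,255]}'
python3 -c "
from m import *
print(tcp())"
```

```text
time: 69.2
eef_pos: [0.4164, -0.3594, 0.0315]
tcp_rot: [0.681, 0.732, 0.0, -0.003]
contact_force: [-0.2, 0.1, -0.5]
opening: 0.435
time: 69.62
eef_pos: [0.4173, -0.3622, 0.023]
tcp_rot: [0.681, 0.732, -0.0, 0.0]
contact_force: [0.3, -0.5, -1.4]
opening: 0.432
(array([ 417.3, -362.2,   23. ]), 4.1, 69.6, array([ 0.3, -0.5, -1.4]), 0.432)
```

```bash

python3 -m jog '{"travel":[[0,0,-6],[0,0,0],[0,0,0],[0,0,0],[0,0,0]],"dr":[[0,0,0],[0,0,0],[0,0,0],[0,0,0],[0,0,0]],"jaw":[255,255,255,90,90]}'
python3 -m jog '{"travel":[[0,0,0],[0,0,20],[0,0,40],[0,0,40],[0,0,40]],"dr":[[0,0,0],[0,0,0],[0,0,0],[0,0,0],[0,0,0]],"jaw":[90,90,90,90,90]}'
python3 -m jog '{"travel":[[0,0,40],[0,0,20],[25,-10,0],[25,-10,0],[0,0,0]],"dr":[[0,0,0],[0,0,0],[0,0,0],[0,0,0],[0,0,0]],"jaw":[90,90,90,90,90]}'
python3 -m jog '{"travel":[[0,0,0],[0,0,0],[0,0,0]],"dr":[[0,0,0],[0,0,0],[0,0,0]],"jaw":[90,90,90]}'
python3 lev.py
python3 - <<'E'
from m import *
C,im=shot("wrist","w29.png"); T,top=shot("top","t9.png")
for n,p in(("white",(416,-363)),("ochre",(487,-360)),("brown",(557,-354))): print(n,block(im,C,n,p,z=.021,R=.05))
a=np.hstack([cv2.resize(im,(448,336)),cv2.resize(top[120:280,250:415],(346,336))]); cv2.imwrite("pics/fin.png",a[...,::-1])
E
```

```text
time: 70.03
eef_pos: [0.4169, -0.3617, 0.0164]
tcp_rot: [0.681, 0.732, 0.0, -0.0]
contact_force: [0.1, -0.6, -0.6]
opening: 0.645
time: 70.45
eef_pos: [0.4165, -0.3611, 0.1572]
tcp_rot: [0.681, 0.732, 0.0, -0.001]
contact_force: [0.8, -0.8, -0.5]
opening: 0.647
time: 70.87
eef_pos: [0.4697, -0.3832, 0.2171]
tcp_rot: [0.681, 0.732, 0.0, 0.002]
contact_force: [-0.5, 1.0, -1.0]
opening: 0.643
time: 71.12
eef_pos: [0.4662, -0.3813, 0.2157]
tcp_rot: [0.682, 0.732, 0.0, -0.001]
contact_force: [-0.1, 0.1, -0.4]
opening: 0.645
(array([ 466.2, -381.3,  215.7]), 4.1, 71.1, array([-0.1,  0.1, -0.4]), 0.645)
red [283.7 177.2]
red [307.3 166.1]
red [278.2 143.5]
down 298,184  up 307,166
white (np.float64(16.769999717526318), array([ 399.3, -361.6]), np.float32(94.1), array([ 74.2, 114.8]), array([195., 149.]))
ochre (np.float64(0.2722690446603308), array([ 487.3, -360. ]), np.float32(94.1), array([36.9, 67.3]), array([273., 151.]))
brown (np.float64(0.3913712430668271), array([ 557.4, -354. ]), np.float32(95.1), array([37.8, 67.5]), array([333., 150.]))
```

View pics/fin.png

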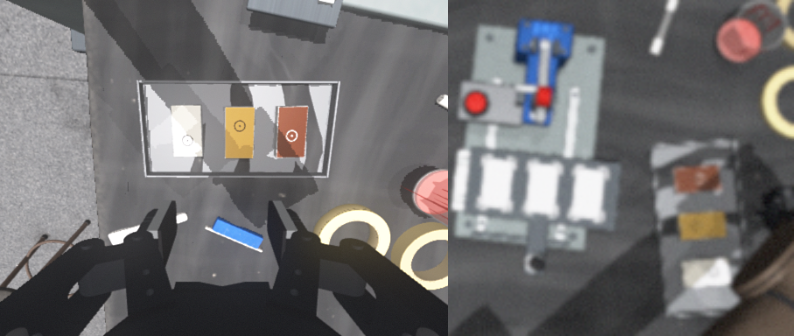

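Picture 16 shows all three blocks flat and face up in the tray at (187,131), (239,131) and (292,131). The carrier is at the front, the lever is up, and the gripper is clear.

```bash
python3 -c "
from plant import *
print(sign_off())"
```

```text
the job is handed in; nothing more can be done
None
```

I drop-tested all three blocks in the order white, ochre, brown, lifting the lever until it caught after each drop. I then pulled the carrier to its front stop and laid the blocks side by side in the tray. The job is handed in at about 71 s; no verdict came back.

**Last checks:**
- **Tray:** ochre and brown measured flat and in place, about 70 mm apart. The white block's mask merged with the bright tray floor, so its position was judged from the final picture. That picture shows all three face up inside the tray.
- **Lever:** the scene camera puts its grip at (307,166), which is the caught-up position.
- **Carrier:** it was pulled against the front stop with about 22 N and not gripped again, only unloaded. The final picture shows it at the front.
- **Bottles:** I never went near the droppers after the first pick-up, but did not measure them again.

**Disagreements:**
- **Ochre alignment:** the first position looked about 5 mm off in the scene camera. I moved the carrier about 3 mm before pressing, and the ring then agreed to about 2 mm. White and brown also agreed to about 2 mm.
- **Brown placing:** it was released a few mm above the tray floor but lies flat.

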